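# Lay the tasting turntable and ring the pass bell

### The job

Set every piece of the tasting set that is out on the counter (chopstick box, sauce pot, two-well dish, square wooden cup, sauce pourer) upright on the turntable inside the outline of its own shape, handle and spout outwards, leaving the turntable facing the way it faces now. When the set is laid, take the mallet by its handle and strike the pin of the pass bell fully down with the mallet's head, then stand the mallet back in the middle of its round mat. Leave the cups and the tea canister where they stand.

Things in the scene. Friction and masses are not known exactly. Their poses are not given: they have to be found in the camera images.
- turntable (a joint): angle of the wooden turntable disc (rad, counter-clockwise from above). The disc is 350 mm across and 16 mm thick on a smaller fixed foot, its top 40 mm above the counter; it is free and a sideways touch of about 0.3 N at the rim turns it. Dark outlines of five pieces are inlaid in its top, evenly round it.
- turntable_rim (a point): small brass dot on the turntable's top face, 168 mm from its axis
- mark_box: plain oblong outline, 130 x 54 mm. Like all the marks: origin at the outline's centre on the turntable's top face, 95 mm from the axis; x points outwards from the axis, z up.
- mark_pot: round outline, 66 mm across, with a short bar outline (handle) on its outer side; origin at the circle's centre, x outwards
- mark_dish: oblong outline 110 x 66 mm with a line across its middle; x outwards
- mark_masu: square outline 70 x 70 mm; x outwards
- mark_pourer: oblong outline 76 x 58 mm with a small tab outline (spout) on its outer side; origin at the oblong's centre, x outwards
- box_c (a point): dark wooden chopstick box, closed, 120 x 44 x 38 mm high, about 0.16 kg. Origin of the point at its centre, half-way up; its x is horizontal along the length, y across, z up. Belongs on mark_box, lengthways along the mark's x, either way round. None if absent in this start.
- pot_c (a point): brown round sauce pot, 58 mm across, 50 mm high (a 10 mm knob on top), about 0.2 kg, with a straight handle 14 mm thick at 30 mm height that ends 73 mm from the centre. Site on the pot's axis, 25 mm up; x points along the handle, z up. Belongs on mark_pot with its x along the mark's x (handle outwards). None if absent.
- pot_handle_end (a point): outer end of the pot's handle
- dish_c (a point): white ceramic dish with two open wells, 100 x 56 x 32 mm high, about 0.2 kg. Origin of the point at its centre, half-way up; its x is horizontal along the length, y across, z up. Belongs on mark_dish, lengthways along the mark's x, either way round. None if absent.
- masu_c (a point): square open-topped wooden cup, 60 x 60 x 50 mm high, walls 6 mm, about 0.11 kg. Site at its centre, 25 mm up; x, y square to its sides. Belongs on mark_masu, any of its four ways round. None if absent.
- pourer_c (a point): white ceramic sauce pourer, oblong body 66 x 48 x 50 mm high with an 8 mm stopper on top, about 0.19 kg. Site at the body's centre, 25 mm up; x points to the end with the spout. Belongs on mark_pourer with its x along the mark's x (spout outwards). None if absent.
- pourer_spout (a point): tip of the pourer's spout, 50 mm from its centre, 42 mm up
- bell: brass pass bell on a 90 x 90 mm dark wooden base, fixed to the counter; origin under its centre
- bell_pin_top (a point): centre of the top face of the bell's upright steel pin, 24 mm across, 80 mm above the counter when up
- bell_pin (a joint): travel of the bell's sprung pin: 0 up, 0.012 m fully down; it springs back. Starting takes about 1.7 N, fully down 5.6 N.
- mallet_c (a point): light wooden mallet standing on one face of its round head; head 64 mm across and 54 mm high, axis upright, flat faces at both ends; handle 20 mm wide and 26 mm high runs level from the head at half height and ends 142 mm from the head's axis; about 0.24 kg, balanced about 12 mm from the axis. Site at the head's centre, 27 mm up; x points along the handle, z up along the head's axis.
- mat: round cork mat, 90 mm across and about 1 mm thick, flat on the counter: the mallet's place; origin at its centre on the counter
- teacup: blue tea cup, 60 mm across, 65 mm high; bystander, origin under its centre
- sakecup: white sake cup, 48 mm across, 42 mm high; bystander, origin under its centre
- canister: dark steel tea canister, 68 mm across, 85 mm high; bystander, origin under its centre

How it is judged:
By the outcome, as a careful person would: the job done as asked, in the order asked, and still so for the second after the job is handed in, with the robot touching nothing.
Of box, pot, dish, masu, pourer only 3 to 5 are there at a start; the rules pass over those that are not, and their reading is None.
At some moment in a run one of box, pot, dish, masu, pourer, mallet may be knocked a few centimetres aside while the robot is not near it.
It also fails if it takes over 210 s, if anything falls off the work surface, if the arm or the gripper's body presses on something with over 40 N, if the wrist force passes 120 N, or if a joint passes its speed limit or range.

### The arm

A 7-joint arm with a two-finger parallel gripper is mounted at the origin on the work surface. World frame = base frame: x ahead of the robot, y to its left, z up, the work surface at z = 0. Lengths are in m, angles in rad, forces in N, time in s.
With the tool pointing down it reaches from about 0.4 to 0.85 m from the base axis. Payload 4.5 kg.
Tool frame: the origin (TCP) lies at the very end of the fingers, on their centre line; the grasp point (between the pads) lies 19 mm behind it (r.grip_point_offset is the distance from the TCP to the grasp point, in m); y points along the fingers, x is the direction in which the jaws open and shut, and the axes are right-handed (so a half turn about y gives the same grasp; the last joint's range is limited). The gripper opens to 88 mm and grips with 3 to 60 N. Pads are 18 mm wide; open, the fingers measure 123 mm over their backs; the gripper's body (75 mm by 187 mm) begins 45 mm behind the grasp point.
Start: joints at [-1.098, 0.689, -0.195, 1.565, 0.157, 0.902, -0.215], TCP at [0.266, 0.566, 0.217] pointing down, gripper open.
Joint ranges: [-3.01, 3.01], [-0.46, 2.08], [-1.47, 1.51], [0.13, 2.56], [-1, 4.14], [0.04, 2.09], [-2.66, 2.66]. Speed limits (rad/s): [2.57, 2.57, 3.14, 3.14, 3.14, 3.14, 3.14].

### API

Orientations are given as a unit quaternion [x, y, z, w].
In Python, from plant import get_state, snapshot, camera_params, job, r gives the robot as it stands.
- The arm moves only by the tool carry_out, never from a script. Its arguments are lists of equal length, an entry for each row: "offset": the shift along the world's x, y, z in m, a list of three; "twist": the turn about the world's z in degrees. In form: {"offset": [[tx, ty, tz], ...], "twist": [twist, ...]}. A call has 1 to 8 rows; each row shifts and turns the commanded pose from where the row before left it; what a row does not reach is not made up. A row lasts 1/8 s, in which the tool goes at most 62.5 mm and 10.7 degrees, less where a joint would pass 70% of its speed; a pose out of reach is approached as far as the arm can. A call with a gripper value outside its range is refused whole. "grip" is the finger opening in m, from 0 to 0.0881, set as the call begins (left out, the last holds). The fingers move at their own pace and stop on an object; "newtons" is the grip in N (left out, the last holds). Time passes only in rows, so rows that do not move let the fingers close. It gives the time, the measured TCP pose, the force and the opening at its end, in the units of the state.
- get_state(): the state, without advancing time (a new reading comes with each control period).
- snapshot(name): name is "scene" or "top" or "wrist"; returns the picture (384x512x3 uint8, red, green, blue); there is no depth.
- camera_params(name): a dict with "camera_matrix" (3x3 intrinsics, pixels), "eye" and "orientation" of the camera in the world. Camera axes: x right, y up, looking along -z (the intrinsics and any distortion apply to the point x, -y, -z); pixel columns grow to the right and rows downward; lengths in m; the calibration is good to about 2 mm. The wrist camera is an equidistant fisheye: a pixel r from the principal point sees the ray r / f radians off the axis. A picture is of the moment at which its call begins: read the wrist's pose just before it. camera_params takes no time and is no camera call; for the wrist camera it gives the pose at the moment of the call.
- job.finish_job(): hands the job in, once; it reports no verdict.
The state is a dict: "clock": time; "q": joint angles; "qd": joint speeds; "joint_torque": joint torques, N m; "tool_pos": TCP position; "eef_rot": TCP orientation; "contact_force": force on the tool from outside, world axes, zero at the start; "moment": the same for the moment, N m; "opening": opening from 0.0 (shut) to 1.0 (fully open).
Only numpy, scipy, OpenCV 4.12 (cv2) and the standard library are available. Lean on these libraries where they do the work, as an engineer would, in place of code of your own. Each camera call takes 0.05 s, during which the arm holds its last target. There are 200 camera calls.

## Working session

There is one attempt and no reset: what is moved stays moved. The work goes in short steps, Python scripts to look and compute and a tool call to move; the robot and the scene stay as the last step left them, time stands still between calls to the robot, and variables do not carry over. Pictures are saved under pics/ and viewed, about 12 in all and at most 16, crops included, and the job is handed in when it is done.

Besides the shell and the picture viewer there is one more tool, called after "Call:" as name(argument=value, ...), one argument or row to a line, values as JSON. carry_out: Moves the arm, as the interface text tells. Its arguments: {"type":"object","properties":{"offset":{"type":"array"},"twist":{"type":"array"},"grip":{"type":"number"},"newtons":{"type":"number"}},"required":["offset","twist"]}

```bash
ls; mkdir -p pics
python3 - <<'E'
from plant import *
import cv2
for n in("scene","top"):
    im=snapshot(n); cv2.imwrite(f"pics/{n}0.png",im[...,::-1]); p=camera_params(n); print(n,p)
s=get_state(); print(s)
a=cv2.imread("pics/top0.png"); cv2.imwrite("pics/top0b.png",cv2.resize(a,(800,600),interpolation=cv2.INTER_CUBIC))
E
```

```text
pics
scene {'camera_matrix': array([[468.39444486,   0.        , 256.80559815],
       [  0.        , 468.39444486, 200.62355698],
       [  0.        ,   0.        ,   1.        ]]), 'eye': array([1.13082074, 0.39702787, 1.1075677 ]), 'orientation': array([0.12907477, 0.24767944, 0.85091726, 0.4448982 ])}
top {'camera_matrix': array([[414.19506856,   0.        , 256.29415828],
       [  0.        , 414.19506856, 182.70920736],
       [  0.        ,   0.        ,   1.        ]]), 'eye': array([0.52719661, 0.00272471, 1.08316564]), 'orientation': array([ 0.01621481, -0.01630591, -0.69875143,  0.71499485])}
{'clock': 0.1, 'q': array([-1.09820759,  0.68988215, -0.19450639,  1.56619794,  0.15727167,
        0.90251219, -0.21511718]), 'qd': array([ 0.00134686, -0.00372488, -0.00044308, -0.00121965,  0.00017842,
        0.00059564,  0.0009438 ]), 'joint_torque': array([-3.85545020e-03, -5.28495741e+01, -1.27201114e+00, -1.53838438e+01,
       -5.25941723e-02,  1.92897387e-03,  3.72617239e-05]), 'tool_pos': array([0.26531997, 0.5652414 , 0.21581234]), 'eef_rot': array([ 0.59716588,  0.37874284, -0.37966322, -0.59649192]), 'contact_force': array([-0.79587917, -0.59936188,  0.1173405 ]), 'moment': array([-0.06357954,  0.01116771,  0.02687167]), 'opening': 0.9992200504959351}
```

View pics/top0b.png

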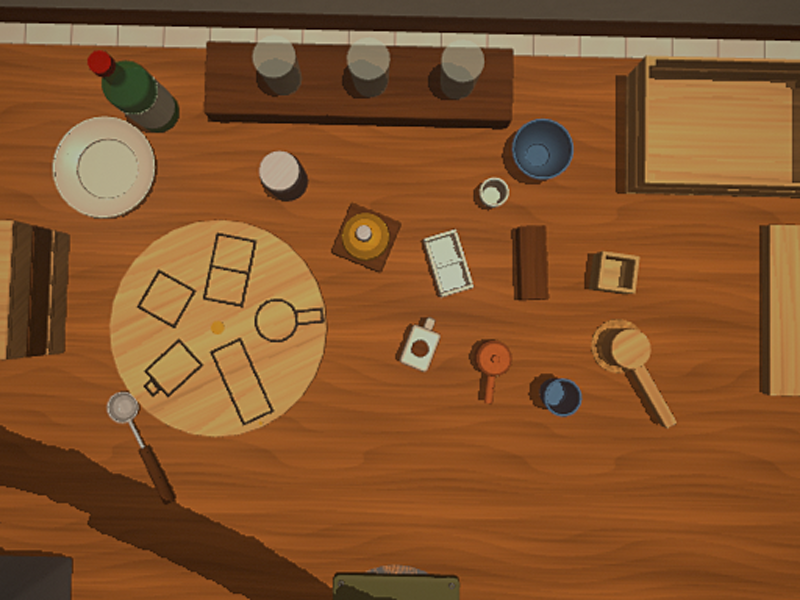

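View pics/scene0.png

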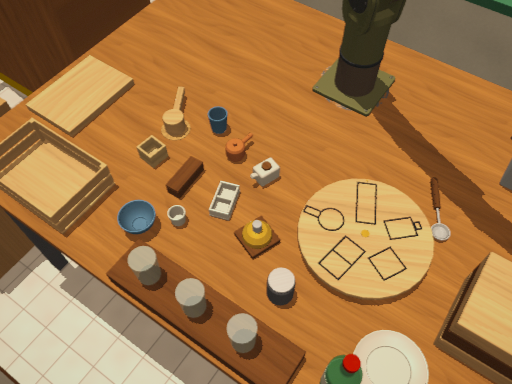

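```bash
cat > h.py <<'E'
import numpy as np, cv2
from scipy.spatial.transform import Rotation as R
from scipy.optimize import minimize
from plant import *
def proj(p,P):
    "world points -> pixels, p = camera_params (fisheye if p['fish'])"
    c=R.from_quat(p['orientation']).inv().apply(np.atleast_2d(P)-p['eye'])*[1,-1,-1]; K=p['camera_matrix']
    if p.get('fish'):
        rho=np.hypot(c[:,0],c[:,1]); th=np.arctan2(rho,c[:,2]); n=c[:,:2]/np.maximum(rho,1e-9)[:,None]*th[:,None]
    else: n=c[:,:2]/c[:,2:]
    return n*[K[0,0],K[1,1]]+K[:2,2]
def cam(name):
    p=dict(camera_params(name)); p['fish']=name=='wrist'; return p
def ortho(im,p,x0,x1,y0,y1,z,s):
    "metric picture, +x up, +y left, s px/mm"
    h,w=int((x1-x0)*1000*s),int((y1-y0)*1000*s)
    X,Y=np.meshgrid(x1-(np.arange(h)+.5)/s/1000,y1-(np.arange(w)+.5)/s/1000,indexing='ij')
    q=proj(p,np.stack([X,Y,0*X+z],-1).reshape(-1,3)).reshape(h,w,2).astype(np.float32)
    return cv2.remap(im,q[...,0],q[...,1],cv2.INTER_CUBIC)
def seg(a,b,n=25): t=np.linspace(0,1,n)[:,None]; return np.array(a)*(1-t)+np.array(b)*t
def rect(l,w,cx=0): 
    c=[(cx+sx*l/2,sy*w/2) for sx,sy in((1,1),(1,-1),(-1,-1),(-1,1))]
    return np.vstack([seg(c[i],c[(i+1)%4]) for i in range(4)])
t=np.linspace(0,2*np.pi,80)[:,None]; circ=np.hstack([np.cos(t),np.sin(t)])
ORD=['pot','dish','masu','pourer','box']
MARK=dict(pot=circ*.033,dish=np.vstack([rect(.11,.066),seg((0,-.033),(0,.033))]),masu=rect(.07,.07),pourer=rect(.076,.058),box=rect(.13,.054))
def rot(P,a): c,s=np.cos(a),np.sin(a); return np.asarray(P)@np.array([[c,s],[-s,c]])
def disc_pts(v,skip=(),shrink=.001):
    cx,cy,a=v; out=[]
    for i,n in enumerate(ORD):
        if n in skip: continue
        P=MARK[n]*(1-shrink/.03)+[.095,0]
        out.append(rot(P,a+i*2*np.pi/5))
    P=np.vstack(out)+[cx,cy]; return np.c_[P,np.full(len(P),.04)]
def fit_disc(im,p,v0,skip=()):
    g=cv2.GaussianBlur(cv2.cvtColor(im,cv2.COLOR_RGB2GRAY).astype(np.float32),(0,0),1.0)
    def f(v,full=False):
        q=proj(p,disc_pts(v,skip)).astype(np.float32)
        return float(cv2.remap(g,q[None,:,0],q[None,:,1],cv2.INTER_LINEAR).mean())
    best=None
    for s in (.012,.004):
        v=best.x if best else np.array(v0)
        for d in ([0,0,0],[s,0,0],[-s,0,0],[0,s,0],[0,-s,0],[0,0,.1],[0,0,-.1]):
            r_=minimize(f,v+d,method='Nelder-Mead',options=dict(initial_simplex=v+np.array(d)+np.array([[0,0,0],[s,0,0],[0,s,0],[0,0,.04]])))
            if best is None or r_.fun<best.fun: best=r_
    return best.x,best.fun
def tool():
    s=get_state(); M=R.from_quat(s['eef_rot']).as_matrix()
    return s['tool_pos'],np.degrees(np.arctan2(M[1,0],M[0,0])),M
E
python3 - <<'E'
from h import *
print(tool())
for n in('top','scene'):
    im=cv2.imread(f'pics/{n}0.png')[...,::-1].copy(); p=cam(n)
    v,f=fit_disc(im,p,[.46,.29,np.radians(-83)]); print(n,v[:2],np.degrees(v[2]),f)
    if n=='top':
        o=ortho(im,p,.28,.68,-.46,.10,.04,1.42); cv2.imwrite('pics/o1.png',o[...,::-1]); print(o.shape)
p=cam('wrist'); im=snapshot('wrist'); print(p); cv2.imwrite('pics/w0.png',im[...,::-1])
E
```

```text
(array([0.26531997, 0.5652414 , 0.21581234]), np.float64(64.8607317466847), array([[ 4.24819414e-01, -5.87485617e-04, -9.05277925e-01],
       [ 9.05276684e-01, -1.50249544e-03,  4.24819806e-01],
       [-1.60975148e-03, -9.99998699e-01, -1.06452200e-04]]))
top [0.50169268 0.29697716] -81.807711995408 89.92797088623047
(568, 795, 3)
scene [0.49606785 0.29540079] -81.76757252898189 124.62864685058594
{'camera_matrix': array([[297.31863964,   0.        , 252.34291859],
       [  0.        , 297.31863964, 195.60310274],
       [  0.        ,   0.        ,   1.        ]]), 'eye': array([0.19374427, 0.59845083, 0.38414025]), 'orientation': array([-0.12836171, -0.08016988,  0.52991388,  0.83443834]), 'fish': True}
```

View pics/o1.png

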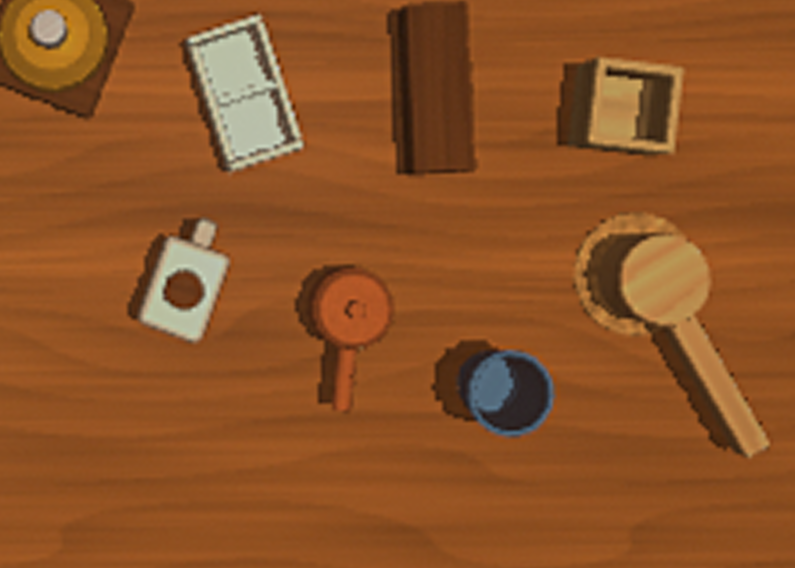

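Call:
carry_out(
  offset=[
    [0.02,-0.055,0.014],
    [0.02,-0.055,0.014],
    [0.02,-0.055,0.014],
    [0.02,-0.055,0.014],
    [0.02,-0.055,0.014],
    [0.02,-0.055,0.014],
    [0.015,-0.055,0],
    [0.015,-0.055,0],
  ],
  twist=[2,2,2,2,2,2,2,2],
)

```text
clock: 1.15
tool_pos: [0.4159, 0.1239, 0.3007]
eef_rot: [0.538, 0.459, -0.459, -0.538]
contact_force: [0.4, -0.2, -0.1]
opening: 1.002
```

Call:
carry_out(
  offset=[
    [0.015,-0.055,0],
    [0.015,-0.055,0],
    [0.015,-0.055,0],
    [0.01,-0.055,0],
    [0.01,-0.055,0],
    [0,0,0],
    [0,0,0],
  ],
  twist=[2,2,2,2,1,0,0],
)

```text
clock: 2.02
tool_pos: [0.4802, -0.1484, 0.3003]
eef_rot: [-0.5, -0.5, 0.499, 0.501]
contact_force: [0.3, 0.9, -0.3]
opening: 1.0
```

```bash
cat >> h.py <<'E'
def rectn(l,w):
    c=[(sx*l/2,sy*w/2) for sx,sy in((1,1),(1,-1),(-1,-1),(-1,1))]; n=[(1,0),(0,-1),(-1,0),(0,1)]
    return np.vstack([seg(c[i],c[(i+1)%4],42)[1:-1] for i in range(4)]),np.repeat(np.array(n,float),40,0)
def potn():
    P=circ[6:-6]*.029; l=seg((.034,.007),(.073,.007),30); e=seg((.073,.007),(.073,-.007),10); k=l*[1,-1]
    return np.vstack([P,l,e,k]),np.vstack([circ[6:-6],[[0,1]]*30,[[1,0]]*10,[[0,-1]]*30]),np.r_[np.full(len(P),.05),np.full(70,.034)]
def malletn():
    P=circ[6:-6]*.032; l=seg((.036,.01),(.142,.01),40); e=seg((.142,.01),(.142,-.01),10); k=l*[1,-1]
    return np.vstack([P,l,e,k]),np.vstack([circ[6:-6],[[0,1]]*40,[[1,0]]*10,[[0,-1]]*40]),np.r_[np.full(len(P),.054),np.full(90,.04)]
def geo(n):
    if n=='pot': return potn()
    if n=='mallet': return malletn()
    l,w,h=dict(box=(.12,.044,.038),dish=(.1,.056,.032),masu=(.06,.06,.05),pourer=(.066,.048,.05))[n]
    P,N=rectn(l,w)
    return P,N,np.full(len(P),h)
def fit(im,p,n,v0,base=0,s=.008):
    "x,y,angle of piece from its top outline: largest colour step across the outline"
    g=cv2.GaussianBlur(im.astype(np.float32),(0,0),.8); P,N,Z=geo(n); Z=Z+base
    def f(v):
        I=[]
        for d in(.0025,-.0025):
            q=proj(p,np.c_[rot(P+d*N,v[2])+v[:2],Z]).astype(np.float32)
            I.append(cv2.remap(g,q[None,:,0],q[None,:,1],cv2.INTER_LINEAR)[0])
        return -float(np.minimum(np.abs(I[0]-I[1]).sum(1),120).mean())
    best=None
    for k in range(2):
        v=best.x if best else np.array(v0,float)
        for d in ([0,0,0],[s,0,0],[-s,0,0],[0,s,0],[0,-s,0],[0,0,.08],[0,0,-.08]):
            r_=minimize(f,v+d,method='Nelder-Mead',options=dict(initial_simplex=v+np.array(d)+np.array([[0,0,0],[s/2,0,0],[0,s/2,0],[0,0,.04]])))
            if best is None or r_.fun<best.fun: best=r_
    return best.x,best.fun
def draw(im,p,n,v,base=0):
    P,N,Z=geo(n)
    for a in proj(p,np.c_[rot(P,v[2])+v[:2],Z+base]): cv2.circle(im,tuple(int(round(c*16)) for c in a),8,(255,0,255),-1,shift=4)
E
python3 - <<'E'
from h import *
pt=cam('top'); px=dict(dish=(244,94,17.6,.032),box=(438,86,1.7,.038),masu=(636,107,-6,.05),pourer=(184,289,-17.4,.05),pot=(352,308,174.4,.05),mallet=(666,280,-120,.054))
ims={}
for c in('wrist','top','scene'):
    p=cam(c); ims[c]=(snapshot(c),p)
vis=ims['wrist'][0].copy(); vt=ims['top'][0].copy()
for n,(u,v,a,z) in px.items():
    x,y=.68-v/1420,.1-u/1420; k=(pt['eye'][2]-z)/(pt['eye'][2]-.04)
    x,y=pt['eye'][:2]+k*(np.array([x,y])-pt['eye'][:2]); a=np.radians(a)
    if n=='mallet': a=np.arctan2(-(757-666),-(450-280))
    for c in ims:
        w,f=fit(*ims[c],n,[x,y,a]); print(n,c,w[:2].round(4),np.degrees(w[2]).round(1),round(f,1))
        if c=='wrist': draw(vis,ims[c][1],n,w)
        if c=='top': draw(vt,ims[c][1],n,w)
v=np.hstack([vis,vt[60:380,230:]][:1])
cv2.imwrite('pics/v1.png',cv2.resize(vis,(800,600))[...,::-1])
E
```

```text
dish wrist [ 0.6109 -0.0736] 18.1 -120.0
dish top [ 0.6155 -0.0737] 18.3 -119.6
dish scene [ 0.6105 -0.0759] 17.9 -118.0
box wrist [ 0.6142 -0.2109] 3.4 -94.0
box top [ 0.6177 -0.2109] 3.4 -72.9
box scene [ 0.6305 -0.1879] 1.5 -64.8
masu wrist [ 0.6006 -0.3446] -5.6 -89.2
masu top [ 0.6057 -0.3452] -6.9 -113.7
masu scene [ 0.5996 -0.3476] -6.7 -88.7
pourer wrist [ 0.4722 -0.0299] -20.0 -95.1
pourer top [ 0.4767 -0.0288] -20.0 -83.3
pourer scene [ 0.4739 -0.0298] -20.2 -59.3
pot wrist [ 0.462  -0.1469] 172.3 -72.2
pot top [ 0.4774 -0.1469] 177.8 -37.4
pot scene [ 0.4815 -0.1297] 173.1 -58.1
mallet wrist [ 0.479  -0.3626] -149.4 -112.5
mallet top [ 0.4885 -0.3302] -166.5 -23.5
mallet scene [ 0.479  -0.3657] -149.4 -91.4
```

View pics/v1.png

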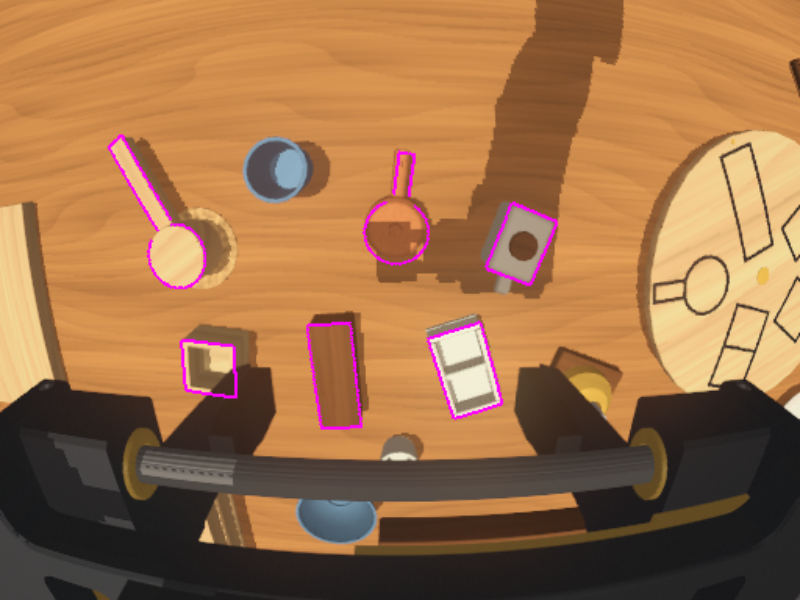

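Call:
carry_out(
  offset=[
    [0.034,-0.0155,-0.05],
    [0.034,-0.0155,-0.05],
    [0.034,-0.0155,-0.05],
    [0.032,-0.016,-0.04],
    [0,0,-0.04],
    [0,0,-0.04],
    [0,0,-0.02],
    [0,0,0],
  ],
  twist=[1,1,1,0.4,0,0,0,0],
  grip=0.07,
)

```text
clock: 3.18
tool_pos: [0.6139, -0.2105, 0.0097]
eef_rot: [-0.484, -0.514, 0.515, 0.486]
contact_force: [-0.3, 0.7, 0.2]
opening: 0.792
```

Call:
carry_out(
  offset=[
    [0,0,0],
    [0,0,0],
    [0,0,0],
    [0,0,0],
    [0,0,0],
    [0,0,0.02],
    [0,0,0.05],
    [0,0,0.05],
  ],
  twist=[0,0,0,0,0,0,0,0],
  grip=0.03,
  newtons=25,
)

```text
clock: 4.18
tool_pos: [0.614, -0.2118, 0.1324]
eef_rot: [-0.485, -0.514, 0.514, 0.486]
contact_force: [0.5, -0.7, -2.1]
opening: 0.49
```

Call:
carry_out(
  offset=[
    [-0.02,0.0465,0.02],
    [-0.02,0.0465,0.02],
    [-0.02,0.0465,0.02],
    [-0.02,0.0465,0.01],
    [-0.02,0.0465,0],
    [-0.02,0.0465,0],
    [-0.02,0.0465,0],
    [-0.02,0.0465,0],
  ],
  twist=[2.3,2.3,2.3,2.3,2.3,2.3,2.3,2.3],
)

```text
clock: 5.18
tool_pos: [0.4539, 0.1615, 0.2015]
eef_rot: [0.397, 0.586, -0.585, -0.397]
contact_force: [0.4, -0.1, -2.4]
opening: 0.49
```

Call:
carry_out(
  offset=[
    [-0.02,0.0465,0],
    [-0.022,0.047,0],
    [0,0,0],
    [0,0,0],
  ],
  twist=[2.3,2.1,0,0],
)

```text
clock: 5.68
tool_pos: [0.4127, 0.2531, 0.2011]
eef_rot: [-0.375, -0.6, 0.6, 0.374]
contact_force: [0.3, 0.8, -1.9]
opening: 0.49
```

```bash
cat > look.py <<'E'
import sys
from h import *
# look.py pic [skip marks] : fit the disc in wrist and scene pictures
skip=sys.argv[2].split(',') if len(sys.argv)>2 else ()
print('tool',tool()[0].round(4),round(tool()[1],1))
for c in('wrist','scene'):
    p=cam(c); im=snapshot(c); v,f=fit_disc(im,p,[.4965,.2955,-1.4275],skip)
    print(c,v[:2].round(4),np.degrees(v[2]).round(2),round(f,1))
    if c=='wrist':
        vis=cv2.resize(im,(768,576))
        for a in proj(p,disc_pts(v,skip)): cv2.circle(vis,tuple(int(k*24) for k in a),14,(255,0,255),-1,shift=4)
        cv2.imwrite(f'pics/{sys.argv[1]}.png',vis[...,::-1])
E
python3 look.py d1 box
```

```text
tool [0.4127 0.2531 0.2011] 116.0
wrist [0.4981 0.2962] -82.15 76.5
scene [0.4961 0.2953] -81.67 115.0
```

View pics/d1.png

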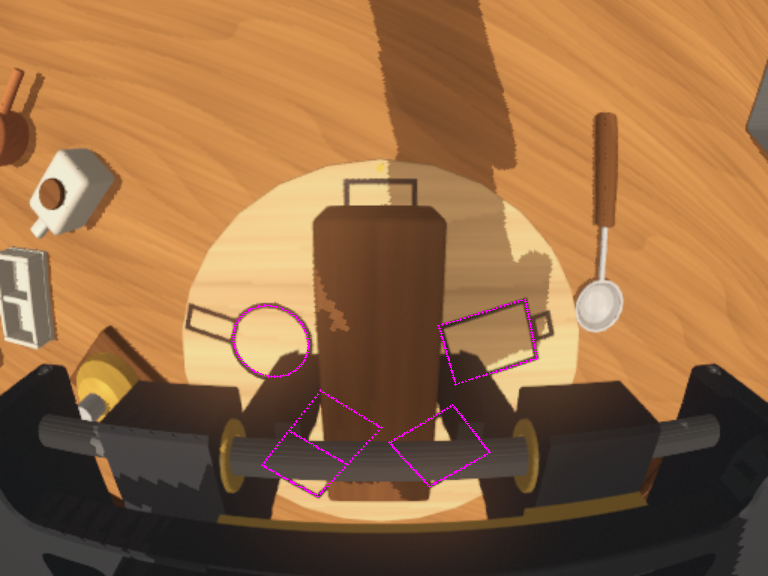

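Call:
carry_out(
  offset=[
    [-0.001,0.0005,-0.05],
    [0,0,-0.05],
    [0,0,-0.035],
    [0,0,-0.01],
    [0,0,-0.004],
    [0,0,-0.002],
    [0,0,0],
    [0,0,0],
  ],
  twist=[0.2,0,0,0,0,0,0,0],
)

```text
clock: 6.78
tool_pos: [0.4122, 0.2539, 0.0517]
eef_rot: [0.374, 0.601, -0.6, -0.373]
contact_force: [-1.3, -1.5, 7.2]
opening: 0.492
```

Call:
carry_out(
  offset=[
    [0,0,0],
    [0,0,0],
    [0,0,0],
    [0,0,0],
  ],
  twist=[0,0,0,0],
  grip=0.06,
)

```text
clock: 7.28
tool_pos: [0.4116, 0.2544, 0.0496]
eef_rot: [0.373, 0.601, -0.6, -0.373]
contact_force: [0.4, -0.1, 0.5]
opening: 0.679
```

Call:
carry_out(
  offset=[
    [0,0,0.02],
    [0,0,0.05],
    [0,0,0.05],
    [0,0,0.05],
    [0,0,0.03],
    [0,0,0],
    [0,0,0],
  ],
  twist=[0,0,0,0,0,0,0],
)

```text
clock: 8.15
tool_pos: [0.411, 0.2537, 0.2486]
eef_rot: [-0.373, -0.6, 0.601, 0.374]
contact_force: [0.1, -0.4, -0.9]
opening: 0.679
```

```bash
cat > chk.py <<'E'
import sys
from h import *
# chk.py placed,.. [todo: name,x,y,deg ...]: disc from scene, placed pieces vs marks, pieces still out (wrist+scene)
placed=[n for n in sys.argv[1].split(',') if n]
ims={c:(snapshot(c),cam(c)) for c in('wrist','scene')}
print('tool',tool()[0].round(4),round(tool()[1],1))
D=None
for c in('scene','wrist'):
    v,f=fit_disc(*ims[c],[.497,.2957,-1.4268],placed) if len(placed)<4 else (np.array([.497,.2957,-1.4268]),0)
    print('disc',c,v[:2].round(4),np.degrees(v[2]).round(2),round(f,1))
    if c=='scene': D=v
for n in placed:
    for c in ims:
        a=D[2]+ORD.index(n)*2*np.pi/5; m=D[:2]+.095*np.array([np.cos(a),np.sin(a)])
        w,f=fit(*ims[c],n,[*m,a],.04,.004); e=rot([w[:2]-m],-a)[0]
        print('placed',n,c,'err mm out/tang',(e*1000).round(1),'deg',np.degrees(w[2]-a).round(1),round(f,1))
for t_ in sys.argv[2:]:
    n,x,y,d=t_.split(',')
    for c in ims:
        w,f=fit(*ims[c],n,[float(x),float(y),np.radians(float(d))]); print(n,c,w[:2].round(4),np.degrees(w[2]).round(1),round(f,1))
E
python3 chk.py box dish,.6107,-.0745,18 pot,.462,-.147,172.3 pourer,.473,-.03,-20 masu,.6,-.346,-6
```

```text
tool [0.4107 0.2537 0.2482] 116.3
disc scene [0.4961 0.2951] -81.61 113.6
disc wrist [0.4976 0.2967] -81.91 101.8
placed box wrist err mm out/tang [ 2.8 -1.2] deg -0.1 -108.3
placed box scene err mm out/tang [-0.1  0. ] deg 0.7 -49.4
dish wrist [ 0.6102 -0.0732] 18.2 -120.0
dish scene [ 0.6105 -0.0759] 18.0 -117.9
pot wrist [ 0.4565 -0.1423] 172.9 -74.5
pot scene [ 0.4866 -0.1226] 180.6 -68.5
pourer wrist [ 0.4707 -0.0272] -20.4 -110.0
pourer scene [ 0.4721 -0.0301] -19.5 -107.0
masu wrist [ 0.6   -0.346] -6.0 -0.0
masu scene [ 0.5996 -0.3476] -6.7 -88.6
```

```bash
cat > om.py <<'E'
import sys
from h import *
# om.py name: side by side metric pictures of the disc region (z=.04) from wrist and scene
o=[]
for c in('wrist','scene'):
    o.append(ortho(snapshot(c),cam(c),.30,.69,.10,.49,.04,1.0 if len(sys.argv)<3 else float(sys.argv[2])))
cv2.imwrite(f'pics/{sys.argv[1]}.png',np.hstack(o)[...,::-1])
E
python3 om.py m1
```

```text
(no output)
```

View pics/m1.png

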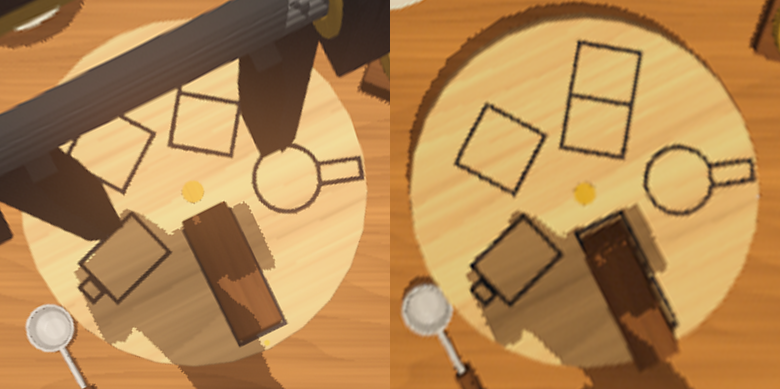

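```bash
cat > prof.py <<'E'
from h import *
D=np.array([.4965,.2955,np.radians(-81.75)]); a=D[2]+8*np.pi/5; m=D[:2]+.095*np.array([np.cos(a),np.sin(a)])
for c,s in(('wrist',1),('scene',-1)):
    im=snapshot(c); p=cam(c); rr=np.arange(50,76)*s/1000.
    for axis in (0,1):
      if axis: rr=np.arange(-34,35)/1000.
      A=[]
      for t_ in np.arange(-12,13,2)/1000.:
        q=np.c_[rr,0*rr+t_] if axis==0 else np.c_[0*rr+t_*3,rr]
        P=rot(q,a)+m; q=proj(p,np.c_[P,0*rr+.04]).astype(np.float32)
        A.append(cv2.remap(cv2.cvtColor(im,cv2.COLOR_RGB2GRAY),q[None,:,0],q[None,:,1],cv2.INTER_LINEAR)[0])
      print(c,'radial' if axis==0 else 'tang'); print(list(zip((rr*1000).round().astype(int).tolist(),np.mean(A,0).astype(int).tolist())))
E
python3 prof.py
```

```text
wrist radial
[(50, 96), (51, 96), (52, 96), (53, 96), (54, 95), (55, 93), (56, 87), (57, 76), (58, 71), (59, 74), (60, 78), (61, 79), (62, 78), (63, 154), (64, 188), (65, 192), (66, 190), (67, 190), (68, 189), (69, 189), (70, 189), (71, 185), (72, 185), (73, 183), (74, 182), (75, 180)]
wrist tang
[(-34, 132), (-33, 132), (-32, 131), (-31, 132), (-30, 132), (-29, 127), (-28, 103), (-27, 74), (-26, 58), (-25, 59), (-24, 64), (-23, 67), (-22, 69), (-21, 70), (-20, 71), (-19, 72), (-18, 73), (-17, 75), (-16, 77), (-15, 80), (-14, 81), (-13, 84), (-12, 86), (-11, 89), (-10, 89), (-9, 90), (-8, 91), (-7, 91), (-6, 89), (-5, 90), (-4, 91), (-3, 92), (-2, 94), (-1, 94), (0, 94), (1, 92), (2, 91), (3, 91), (4, 92), (5, 93), (6, 94), (7, 94), (8, 95), (9, 96), (10, 97), (11, 97), (12, 96), (13, 96), (14, 96), (15, 96), (16, 95), (17, 95), (18, 95), (19, 95), (20, 96), (21, 97), (22, 97), (23, 90), (24, 81), (25, 84), (26, 109), (27, 153), (28, 169), (29, 170), (30, 169), (31, 168), (32, 168), (33, 166), (34, 166)]
scene radial
[(-50, 37), (-51, 37), (-52, 37), (-53, 37), (-54, 39), (-55, 45), 
[... 258 characters left out ...]
3, 109), (-32, 106), (-31, 100), (-30, 93), (-29, 78), (-28, 61), (-27, 47), (-26, 45), (-25, 44), (-24, 45), (-23, 46), (-22, 48), (-21, 50), (-20, 51), (-19, 52), (-18, 53), (-17, 55), (-16, 55), (-15, 54), (-14, 53), (-13, 52), (-12, 50), (-11, 49), (-10, 49), (-9, 48), (-8, 48), (-7, 48), (-6, 47), (-5, 47), (-4, 47), (-3, 46), (-2, 46), (-1, 46), (0, 46), (1, 46), (2, 46), (3, 46), (4, 46), (5, 46), (6, 46), (7, 45), (8, 45), (9, 45), (10, 45), (11, 44), (12, 45), (13, 45), (14, 44), (15, 43), (16, 40), (17, 38), (18, 39), (19, 43), (20, 48), (21, 54), (22, 59), (23, 59), (24, 57), (25, 61), (26, 76), (27, 95), (28, 114), (29, 128), (30, 138), (31, 140), (32, 141), (33, 140), (34, 141)]
```

Call:
carry_out(
  offset=[
    [0.0005,0.0005,-0.05],
    [0,0,-0.05],
    [0,0,-0.05],
    [0,0,-0.03],
    [0,0,-0.013],
    [0,0,0],
  ],
  twist=[0,0,0,0,0,0],
  grip=0.06,
)

```text
clock: 9.2
tool_pos: [0.4118, 0.2548, 0.0562]
eef_rot: [-0.373, -0.6, 0.601, 0.373]
contact_force: [-0.2, 0.8, 0.5]
opening: 0.681
```

Call:
carry_out(
  offset=[
    [0,0,0],
    [0,0,0],
    [0,0,0],
    [0,0,0.005],
    [0.0036,0.0018,0.003],
    [0,0,0],
    [0,0,-0.004],
    [0,0,-0.003],
  ],
  twist=[0,0,0,0,0,0,0,0],
  grip=0.03,
)

```text
clock: 10.2
tool_pos: [0.4154, 0.2565, 0.0571]
eef_rot: [-0.373, -0.6, 0.601, 0.373]
contact_force: [-0.7, 0.3, 0.0]
opening: 0.338
```

Call:
carry_out(
  offset=[
    [0,0,0],
    [0,0,-0.0005],
    [0,0,0],
    [0,0,0],
  ],
  twist=[0,0,0,0],
)

```text
clock: 10.7
tool_pos: [0.4156, 0.2567, 0.0571]
eef_rot: [0.373, 0.601, -0.6, -0.373]
contact_force: [-0.4, -0.2, 0.5]
opening: 0.339
```

Call:
carry_out(
  offset=[
    [0,0,0],
    [0,0,0],
    [0,0,0],
    [0,0,0.03],
    [0,0,0.05],
    [0,0,0.06],
    [0,0,0.05],
    [0,0,0],
  ],
  twist=[0,0,0,0,0,0,0,0],
  grip=0.06,
)

```text
clock: 11.7
tool_pos: [0.4175, 0.2581, 0.2505]
eef_rot: [0.375, 0.603, -0.598, -0.372]
contact_force: [0.6, -0.3, -0.5]
opening: 0.676
```

```bash
python3 prof.py | grep -A1 radial; python3 chk.py box
```

```text
wrist radial
[(50, 92), (51, 92), (52, 90), (53, 90), (54, 91), (55, 91), (56, 92), (57, 92), (58, 91), (59, 87), (60, 79), (61, 69), (62, 71), (63, 74), (64, 82), (65, 105), (66, 152), (67, 172), (68, 179), (69, 179), (70, 177), (71, 176), (72, 175), (73, 175), (74, 176), (75, 173)]
--
scene radial
[(-50, 37), (-51, 37), (-52, 36), (-53, 36), (-54, 38), (-55, 45), (-56, 57), (-57, 72), (-58, 81), (-59, 81), (-60, 72), (-61, 58), (-62, 49), (-63, 49), (-64, 65), (-65, 88), (-66, 114), (-67, 139), (-68, 162), (-69, 179), (-70, 188), (-71, 191), (-72, 193), (-73, 194), (-74, 195), (-75, 196)]
tool [0.4148 0.2558 0.2458] 116.3
disc scene [0.4962 0.2951] -81.66 112.8
disc wrist [0.4968 0.2961] -81.81 102.5
placed box wrist err mm out/tang [ 3.3 -1. ] deg -0.3 -109.4
placed box scene err mm out/tang [0.5 1.2] deg -0.9 -46.0
```

```bash
python3 om.py m2
```

```text
(no output)
```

View pics/m2.png

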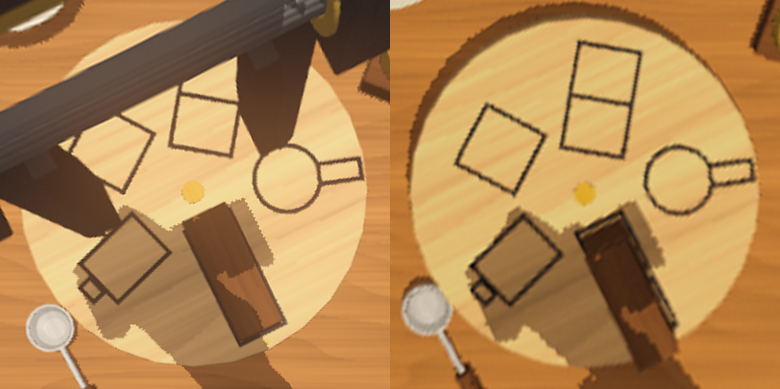

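Call:
carry_out(
  offset=[
    [-0.004,-0.002,-0.05],
    [0,0,-0.05],
    [0,0,-0.05],
    [0,0,-0.03],
    [0,0,-0.016],
    [0,0,0],
    [0,0,0],
  ],
  twist=[0,0,0,0,0,0,0],
  grip=0.06,
)

```text
clock: 12.88
tool_pos: [0.4116, 0.2547, 0.0511]
eef_rot: [-0.373, -0.601, 0.601, 0.373]
contact_force: [0.6, 0.0, -0.7]
opening: 0.68
```

Call:
carry_out(
  offset=[
    [0,0,0],
    [0,0,0],
    [0,0,0],
    [0,0,0],
    [0,0,0],
  ],
  twist=[0,0,0,0,0],
  grip=0.035,
  newtons=15,
)

```text
clock: 13.5
tool_pos: [0.412, 0.2547, 0.0517]
eef_rot: [0.374, 0.601, -0.6, -0.373]
contact_force: [-0.4, 0.0, 6.7]
opening: 0.496
```

Run:
```python
from h import *
s=snapshot('scene'); w=snapshot('wrist')
a=s[150:320,270:450]; a=cv2.resize(a,None,fx=2.2,fy=2.2); b=cv2.resize(w,(396*1,374))
cv2.imwrite('pics/t1.png',np.hstack([a,b])[...,::-1]); print(tool())
```

```text
(array([0.41207057, 0.25472778, 0.05165855]), np.float64(116.24429420356454), array([[-4.42199373e-01,  1.08075824e-03, -8.96916131e-01],
       [ 8.96916782e-01,  5.40068680e-04, -4.42199043e-01],
       [ 6.48605317e-06, -9.99999270e-01, -1.20816823e-03]]))
```

View pics/t1.png

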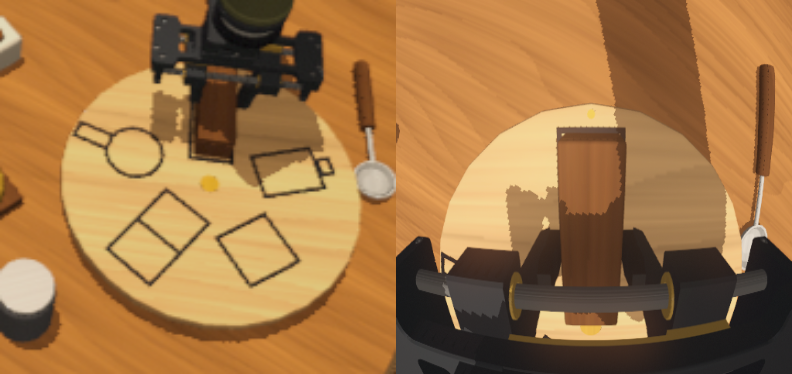

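Call:
carry_out(
  offset=[
    [0,0,0],
    [0,0,0.004],
    [0,0,0.004],
    [0.0036,0.0018,0],
    [0,0,0],
    [0,0,-0.004],
    [0,0,-0.003],
    [0,0,0],
  ],
  twist=[0,0,0,0,0,0,0,0],
  newtons=25,
)

```text
clock: 14.6
tool_pos: [0.415, 0.2563, 0.0518]
eef_rot: [-0.373, -0.6, 0.601, 0.373]
contact_force: [-1.0, -0.1, -1.3]
opening: 0.492
```

Call:
carry_out(
  offset=[
    [0,0,0],
    [0,0,0],
    [0,0,0],
    [0,0,0.03],
    [0,0,0.05],
    [0,0,0.06],
    [0,0,0.05],
    [0,0,0],
  ],
  twist=[0,0,0,0,0,0,0,0],
  grip=0.06,
)

```text
clock: 15.6
tool_pos: [0.4171, 0.258, 0.2455]
eef_rot: [0.375, 0.603, -0.598, -0.372]
contact_force: [0.0, -0.2, -0.3]
opening: 0.681
```

Call:
carry_out(
  offset=[
    [0,0,0],
    [0,0,0],
    [0,0,0],
  ],
  twist=[0,0,0],
)

```text
clock: 15.98
tool_pos: [0.4146, 0.256, 0.2409]
eef_rot: [-0.373, -0.6, 0.601, 0.374]
contact_force: [-0.1, 0.1, -0.2]
opening: 0.681
```

```bash
python3 prof.py | grep -A1 radial; python3 chk.py box pourer,.472,-.029,-20 dish,.6105,-.0745,18
```

```text
wrist radial
[(50, 89), (51, 89), (52, 86), (53, 78), (54, 73), (55, 106), (56, 151), (57, 177), (58, 177), (59, 117), (60, 83), (61, 76), (62, 86), (63, 130), (64, 163), (65, 170), (66, 168), (67, 170), (68, 171), (69, 170), (70, 167), (71, 165), (72, 164), (73, 163), (74, 163), (75, 162)]
--
scene radial
[(-50, 38), (-51, 37), (-52, 37), (-53, 37), (-54, 37), (-55, 37), (-56, 37), (-57, 36), (-58, 36), (-59, 34), (-60, 30), (-61, 28), (-62, 30), (-63, 41), (-64, 72), (-65, 113), (-66, 154), (-67, 176), (-68, 185), (-69, 189), (-70, 191), (-71, 193), (-72, 194), (-73, 195), (-74, 195), (-75, 196)]
tool [0.415  0.2564 0.2416] 116.3
disc scene [0.4961 0.2952] -81.75 113.3
disc wrist [0.4985 0.2971] -81.98 101.2
placed box wrist err mm out/tang [-4.6 -1.1] deg -0.3 -108.2
placed box scene err mm out/tang [-2.8  0.8] deg 0.1 -51.9
pourer wrist [ 0.4712 -0.0268] -20.5 -110.3
pourer scene [ 0.4722 -0.0301] -19.4 -107.1
dish wrist [ 0.6115 -0.0729] 18.5 -119.6
dish scene [ 0.6105 -0.0759] 18.0 -117.9
```

Call:
carry_out(
  offset=[
    [0.0325,-0.055,0],
    [0.0325,-0.055,0],
    [0.0325,-0.055,0],
    [0.0325,-0.055,0],
    [0.0325,-0.055,0],
    [0.033,-0.056,0],
    [0,0,-0.05],
    [0,0,-0.05],
  ],
  twist=[-1.5,-1.5,-1.5,-1.5,-1.5,-0.7,0,0],
  grip=0.078,
)

```text
clock: 17.18
tool_pos: [0.6067, -0.0677, 0.1409]
eef_rot: [0.416, 0.572, -0.571, -0.416]
contact_force: [0.5, 0.3, -0.4]
opening: 0.889
```

Call:
carry_out(
  offset=[
    [0,0,0],
    [0,0,0],
    [0,0,0],
  ],
  twist=[0,0,0],
)

```text
clock: 17.55
tool_pos: [0.6076, -0.0662, 0.1444]
eef_rot: [0.417, 0.573, -0.571, -0.414]
contact_force: [0.3, 0.5, -0.2]
opening: 0.886
```

Run:
```python
from h import *
print(tool()[:2],get_state()['q'])
im,p=snapshot('wrist'),cam('wrist')
print([(n,fit(im,p,n,v)[0]) for n,v in(('dish',[.6107,-.0745,.316]),('pourer',[.4722,-.03,-.349]),('box',[.613,-.211,.06])) if n!='box'])
```

```text
(array([ 0.60761544, -0.06622635,  0.14441488]), np.float64(108.06654003353374)) [ 0.21893127  0.77102765 -0.33140737  1.67726335  0.34072527  0.74627587
  1.60942496]
[('dish', array([ 0.61117887, -0.07360404,  0.31831684])), ('pourer', array([ 0.47398095, -0.03109596, -0.35571592]))]
```

Call:
carry_out(
  offset=[
    [0.0034,-0.0076,-0.04],
    [0,0,-0.05],
    [0,0,-0.035],
    [0,0,-0.015],
    [0,0,0],
    [0,0,0],
  ],
  twist=[0.1,0,0,0,0,0],
)

```text
clock: 18.35
tool_pos: [0.6108, -0.0741, 0.0038]
eef_rot: [0.416, 0.573, -0.572, -0.414]
contact_force: [-0.4, 0.5, 0.8]
opening: 0.886
```

Call:
carry_out(
  offset=[
    [0,0,0],
    [0,0,0],
    [0,0,0],
    [0,0,0],
    [0,0,0],
  ],
  twist=[0,0,0,0,0],
  grip=0.04,
  newtons=25,
)

```text
clock: 18.98
tool_pos: [0.6098, -0.0742, 0.0027]
eef_rot: [0.415, 0.573, -0.572, -0.415]
contact_force: [-0.7, -0.1, 6.5]
opening: 0.628
```

Call:
carry_out(
  offset=[
    [0,0,0.01],
    [0,0,0.03],
    [0,0,0.05],
    [0,0,0.05],
    [0,0,0.04],
    [0,0,0],
  ],
  twist=[0,0,0,0,0,0],
)

```text
clock: 19.73
tool_pos: [0.6113, -0.0739, 0.1854]
eef_rot: [0.417, 0.574, -0.571, -0.413]
contact_force: [0.1, 0.4, -1.6]
opening: 0.632
```

Call:
carry_out(
  offset=[
    [-0.0026,0.0442,0],
    [-0.0026,0.0442,0],
    [-0.0026,0.0442,0],
    [-0.0026,0.0442,0],
    [-0.0026,0.0442,0],
    [-0.0026,0.0442,0],
    [-0.0026,0.0442,0],
    [-0.0026,0.0442,0],
  ],
  twist=[-3.5,-3.5,-3.5,-3.5,-3.5,-3.5,-3.5,-3.5],
)

```text
clock: 20.72
tool_pos: [0.587, 0.2801, 0.1799]
eef_rot: [-0.541, -0.453, 0.456, 0.542]
contact_force: [0.1, -0.3, -2.2]
opening: 0.633
```

Call:
carry_out(
  offset=[
    [0,0,-0.03],
    [0,0,-0.03],
    [0,0,-0.03],
    [0,0,-0.02],
    [0,0,0],
    [0,0,0],
    [0,0,0],
  ],
  twist=[0,0,0,0,0,0,0],
)

```text
clock: 21.6
tool_pos: [0.5894, 0.28, 0.0734]
eef_rot: [0.541, 0.456, -0.454, -0.541]
contact_force: [-1.0, -0.2, -2.0]
opening: 0.63
```

Run:
```python
from h import *
print(tool()[:2])
z=tool()[0][2]
im,p=snapshot('wrist'),cam('wrist'); x,y,_=tool()[0]
w,f=fit(im,p,'dish',[x,y,np.radians(-9.8)],z-.003,.004); print(w[:2],np.degrees(w[2]),f)
```

```text
(array([0.58940654, 0.27997963, 0.07335748]), np.float64(80.1517449352355))
[0.59315    0.27874718] -9.874603486990333 -101.24070739746094
```

Call:
carry_out(
  offset=[
    [0,0.0005,-0.015],
    [0,0,-0.008],
    [0,0,-0.003],
    [0,0,-0.002],
    [0,0,-0.001],
    [0,0,0],
    [0,0,0],
  ],
  twist=[0,0,0,0,0,0,0],
)

```text
clock: 22.52
tool_pos: [0.5887, 0.2801, 0.0433]
eef_rot: [0.541, 0.455, -0.455, -0.541]
contact_force: [0.3, -0.3, -1.3]
opening: 0.632
```

Call:
carry_out(
  offset=[
    [0,0,0],
    [0,0,0],
    [0,0,0],
    [0,0,0.02],
    [0,0,0.04],
    [0,0,0.05],
    [0,0,0.05],
    [0,0,0.02],
  ],
  twist=[0,0,0,0,0,0,0,0],
  grip=0.068,
)

```text
clock: 23.52
tool_pos: [0.5902, 0.281, 0.2284]
eef_rot: [0.542, 0.458, -0.453, -0.541]
contact_force: [0.1, 0.7, -0.4]
opening: 0.77
```

Call:
carry_out(
  offset=[
    [0,0,0],
    [0,0,0],
    [0,0,0],
  ],
  twist=[0,0,0],
)

```text
clock: 23.9
tool_pos: [0.5877, 0.2796, 0.2216]
eef_rot: [-0.541, -0.454, 0.456, 0.541]
contact_force: [0.1, 0.2, -0.6]
opening: 0.774
```

```bash
python3 chk.py box,dish masu,.6,-.346,-6; python3 om.py m3
```

```text
tool [0.588  0.2797 0.2219] 80.2
disc scene [0.4237 0.1858] -50.26 70.8
disc wrist [0.498  0.2969] -82.0 104.0
placed box wrist err mm out/tang [-16.6 -15.2] deg -2.5 -45.0
placed box scene err mm out/tang [-36.    1.7] deg -55.3 -40.9
placed dish wrist err mm out/tang [ 7.  -4.4] deg 20.3 -51.1
placed dish scene err mm out/tang [ 24.2 -11.9] deg 24.5 -71.2
masu wrist [ 0.6   -0.346] -6.0 -0.0
masu scene [ 0.5996 -0.3476] -6.7 -88.6
```

View pics/m3.png

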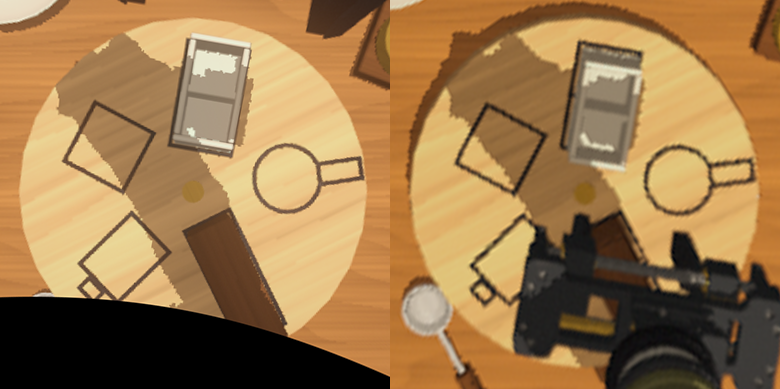

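```bash
sed -i "s/    if c=='scene': D=v/    Ds=globals().setdefault('Ds',{}); Ds[c]=v/; s/        a=D\[2\]/        D=Ds[c]; a=D[2]/" chk.py; python3 chk.py box,dish | grep -v scene
```

```text
tool [0.5884 0.28   0.2226] 80.2
disc wrist [0.4981 0.2969] -82.0 103.8
placed box wrist err mm out/tang [-11.3   0.6] deg 0.5 -88.9
placed dish wrist err mm out/tang [-7.7 -2.1] deg -2.2 -106.9
```

Call:
carry_out(
  offset=[
    [0.001,-0.045,0],
    [0.001,-0.045,0],
    [0.001,-0.045,0],
    [0.001,-0.045,0],
    [0.001,-0.045,0],
    [0.001,-0.045,0],
    [0.001,-0.045,0],
    [0.001,-0.045,0],
  ],
  twist=[0,0,0,0,0,0,0,0],
  grip=0.088,
)

```text
clock: 25.2
tool_pos: [0.5966, -0.0814, 0.2231]
eef_rot: [0.541, 0.455, -0.455, -0.541]
contact_force: [0.7, 1.1, 0.4]
opening: 0.998
```

Call:
carry_out(
  offset=[
    [0.001,-0.045,0],
    [0.001,-0.045,0],
    [0.001,-0.045,0],
    [0.001,-0.045,0],
    [0,-0.045,0],
    [0,-0.041,0],
    [0,0,-0.03],
    [0,0,-0.03],
  ],
  twist=[1,1,1,0.8,0,0,0,0],
)

```text
clock: 26.2
tool_pos: [0.6005, -0.3469, 0.1623]
eef_rot: [0.526, 0.473, -0.472, -0.526]
contact_force: [0.4, -0.2, 0.0]
opening: 1.003
```

Call:
carry_out(
  offset=[
    [0,0,0],
    [0,0,0],
    [0,0,0],
  ],
  twist=[0,0,0],
)

```text
clock: 26.58
tool_pos: [0.6016, -0.3463, 0.1647]
eef_rot: [0.527, 0.473, -0.473, -0.525]
contact_force: [-0.5, -0.3, 0.7]
opening: 0.999
```

Run:
```python
from h import *
print(tool()[:2],get_state()['q'][6])
for c in('wrist','scene'):
    im,p=snapshot(c),cam(c)
    for n,v in(('masu',[.6,-.346,-.11]),('pot',[.462,-.147,3.01])): 
        w,f=fit(im,p,n,v,0,.006); print(c,n,w[:2].round(4),np.degrees(w[2]).round(1),round(f))
```

```text
(array([ 0.60158339, -0.34628856,  0.16474301]), np.float64(83.96273183328526)) 1.745526217325841
wrist masu [ 0.6011 -0.344 ] -6.4 -92
wrist pot [ 0.4645 -0.1535] 142.2 -49
scene masu [ 0.6032 -0.3463] -5.4 -48
scene pot [ 0.4558 -0.1539] 175.0 -38
```

Call:
carry_out(
  offset=[
    [-0.0005,0.0023,-0.05],
    [0,0,-0.05],
    [0,0,-0.035],
    [0,0,-0.017],
    [0,0,0],
    [0,0,0],
  ],
  twist=[-0.3,0,0,0,0,0],
)

```text
clock: 27.42
tool_pos: [0.6014, -0.3444, 0.0129]
eef_rot: [0.528, 0.472, -0.471, -0.526]
contact_force: [-0.4, 0.4, -0.1]
opening: 0.995
```

Call:
carry_out(
  offset=[
    [0,0,0],
    [0,0,0],
    [0,0,0],
    [0,0,0],
    [0,0,0],
  ],
  twist=[0,0,0,0,0],
  grip=0.045,
  newtons=20,
)

```text
clock: 28.05
tool_pos: [0.6002, -0.3438, 0.0115]
eef_rot: [0.527, 0.472, -0.471, -0.527]
contact_force: [-0.9, -0.4, 4.5]
opening: 0.679
```

Call:
carry_out(
  offset=[
    [0,0,0.01],
    [0,0,0.03],
    [0,0,0.05],
    [0,0,0.05],
    [0,0,0.05],
    [0,0,0],
  ],
  twist=[0,0,0,0,0,0],
)

```text
clock: 28.8
tool_pos: [0.6028, -0.3449, 0.2063]
eef_rot: [0.53, 0.473, -0.47, -0.524]
contact_force: [-0.4, 0.1, -0.7]
opening: 0.676
```

Call:
carry_out(
  offset=[
    [-0.0038,0.0453,0],
    [-0.0038,0.0453,0],
    [-0.0038,0.0453,0],
    [-0.0038,0.0453,0],
    [-0.0038,0.0453,0],
    [-0.0038,0.0453,0],
    [-0.0038,0.0453,0],
    [-0.0038,0.0453,0],
  ],
  twist=[-1.35,-1.35,-1.35,-1.35,-1.35,-1.35,-1.35,-1.35],
)

```text
clock: 29.8
tool_pos: [0.5683, 0.02, 0.1999]
eef_rot: [-0.569, -0.419, 0.42, 0.57]
contact_force: [0.2, -0.7, -0.7]
opening: 0.683
```

Call:
carry_out(
  offset=[
    [-0.0038,0.0453,0],
    [-0.0038,0.0453,0],
    [-0.0038,0.0453,0],
    [-0.0038,0.0453,0],
    [-0.0038,0.0453,0],
    [-0.0038,0.0453,0],
    [-0.0038,0.0453,0],
    [-0.0038,0.0453,0],
  ],
  twist=[-1.35,-1.35,-1.35,-1.35,-1.35,-1.35,-1.35,-1.35],
)

```text
clock: 30.8
tool_pos: [0.5382, 0.3819, 0.1996]
eef_rot: [0.606, 0.363, -0.365, -0.606]
contact_force: [0.7, 1.0, -0.7]
opening: 0.683
```

Call:
carry_out(
  offset=[
    [0,0,-0.04],
    [0,0,-0.04],
    [0,0,-0.03],
    [0,0,0],
    [0,0,0],
    [0,0,0],
  ],
  twist=[0,0,0,0,0,0],
)

```text
clock: 31.55
tool_pos: [0.5402, 0.3817, 0.0926]
eef_rot: [-0.606, -0.365, 0.363, 0.606]
contact_force: [1.3, 0.4, -1.3]
opening: 0.68
```

Run:
```python
from h import *
print(tool()[:2])
x,y,z=tool()[0]
im,p=snapshot('wrist'),cam('wrist')
w,f=fit(im,p,'masu',[x,y,np.radians(62)],z-.0115,.004); print(w[:2],np.degrees(w[2]),f)
```

```text
(array([0.54015217, 0.38170561, 0.09260506]), np.float64(62.04933447484))
[0.54211639 0.37821496] 61.659552197168146 -88.91708374023438
```

Call:
carry_out(
  offset=[
    [0.0015,0.001,-0.02],
    [0,0,-0.014],
    [0,0,-0.003],
    [0,0,0],
    [0,0,0],
  ],
  twist=[0,0,0,0,0],
)

```text
clock: 32.22
tool_pos: [0.541, 0.3824, 0.0544]
eef_rot: [-0.606, -0.365, 0.364, 0.606]
contact_force: [0.6, -0.2, -1.2]
opening: 0.68
```

Run:
```python
from h import *
print(tool()[:2])
x,y,z=tool()[0]
im,p=snapshot('wrist'),cam('wrist')
w,f=fit(im,p,'masu',[x,y,np.radians(62)],z-.0115,.004); print(w[:2],np.degrees(w[2]),f)
v,f=fit_disc(im,p,[.498,.2968,np.radians(-82)],('masu','dish','box')); print(v[:2],np.degrees(v[2]),f)
```

```text
(array([0.54104593, 0.38237097, 0.05440254]), np.float64(62.056737662584645))
[0.54359006 0.37978016] 61.99664925608497 -90.74340057373047
[0.49763447 0.29669387] -82.1864739004876 55.267948150634766
```

Call:
carry_out(
  offset=[
    [0,0,-0.002],
    [0,0,-0.001],
    [0,0,0],
  ],
  twist=[0,0,0],
)

```text
clock: 32.65
tool_pos: [0.5409, 0.3822, 0.0515]
eef_rot: [-0.606, -0.365, 0.364, 0.606]
contact_force: [-1.1, -0.2, 2.8]
opening: 0.682
```

Call:
carry_out(
  offset=[
    [0,0,0],
    [0,0,0],
    [0,0,0],
    [0,0,0.02],
    [0,0,0.05],
    [0,0,0.06],
    [0,0,0.06],
    [0,0,0.06],
  ],
  twist=[0,0,0,0,0,0,0,0],
  grip=0.078,
)

```text
clock: 33.65
tool_pos: [0.5406, 0.382, 0.3049]
eef_rot: [-0.606, -0.365, 0.364, 0.606]
contact_force: [1.0, 0.1, 1.2]
opening: 0.883
```

Call:
carry_out(
  offset=[
    [0.02,-0.04,0],
    [0.02,-0.04,0],
    [0.01,-0.02,0],
    [0,0,0],
    [0,0,0],
    [0,0,0],
  ],
  twist=[6,6,6,0,0,0],
)

```text
clock: 34.4
tool_pos: [0.5897, 0.2842, 0.3013]
eef_rot: [-0.541, -0.456, 0.455, 0.541]
contact_force: [-0.3, 0.5, -0.1]
opening: 0.882
```

Run:
```python
from h import *
print(tool()[:2])
im,p=snapshot('wrist'),cam('wrist')
v,f=fit_disc(im,p,[.498,.2968,np.radians(-82)],('masu','dish','box')); print(p['eye'],v[:2],np.degrees(v[2]),f)
o=ortho(im,p,.31,.69,.11,.49,.04,1.55)
cv2.imwrite('pics/m4.png',o[...,::-1])
```

```text
(array([0.58967701, 0.2842097 , 0.30129998]), np.float64(80.17295901927997))
[0.51197867 0.2969804  0.46956922] [0.49788846 0.29651897] -81.93674213095947 116.90064239501953
```

View pics/m4.png

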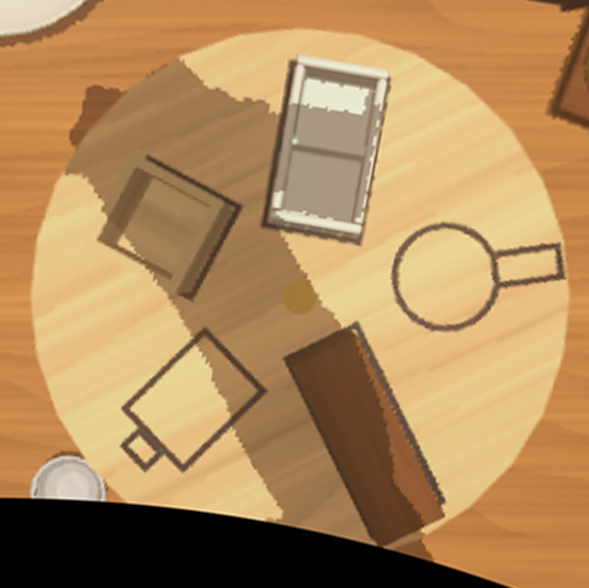

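```bash
cat > pr.py <<'E'
import sys
from h import *
def prof(im,p,D,n,axis,lo,hi,z,half):
    a=D[2]+ORD.index(n)*2*np.pi/5; m=D[:2]+.095*np.array([np.cos(a),np.sin(a)]); rr=np.arange(lo,hi+1)/1000.
    A=[]
    for t_ in np.linspace(-half,half,15):
        q=np.c_[rr,0*rr+t_] if axis==0 else np.c_[0*rr+t_,rr]
        q=proj(p,np.c_[rot(q,a)+m,0*rr+z]).astype(np.float32)
        A.append(cv2.remap(cv2.cvtColor(im,cv2.COLOR_RGB2GRAY),q[None,:,0],q[None,:,1],cv2.INTER_LINEAR)[0])
    print(n,'rad' if axis==0 else 'tan','z',z,lo,'..',hi,np.mean(A,0).astype(int).tolist())
if __name__=='__main__':
    im,p=snapshot('wrist'),cam('wrist'); D=np.array([.4979,.2966,np.radians(-81.95)])
    prof(im,p,D,'dish',0,-62,-40,.04,.015); prof(im,p,D,'dish',0,-58,-38,.072,.015); prof(im,p,D,'dish',0,40,62,.072,.015)
    prof(im,p,D,'dish',1,-36,-18,.072,.03);prof(im,p,D,'dish',1,18,36,.072,.03)
    prof(im,p,D,'box',0,-72,-50,.04,.015); prof(im,p,D,'box',0,-68,-48,.078,.015)
    prof(im,p,D,'box',1,-36,-14,.078,.02);prof(im,p,D,'box',1,14,36,.078,.02);prof(im,p,D,'box',1,14,36,.04,.02)
E
python3 pr.py
```

```text
dish rad z 0.04 -62 .. -40 [193, 195, 197, 198, 198, 197, 184, 149, 108, 90, 90, 96, 104, 108, 132, 193, 217, 227, 227, 221, 205, 182, 162]
dish rad z 0.072 -58 .. -38 [186, 153, 109, 89, 91, 98, 106, 109, 163, 208, 227, 227, 222, 207, 180, 160, 154, 154, 154, 154, 154]
dish rad z 0.072 40 .. 62 [113, 113, 112, 139, 191, 217, 228, 228, 223, 212, 201, 199, 198, 198, 198, 198, 198, 197, 197, 197, 197, 197, 196]
dish tan z 0.072 -36 .. -18 [203, 203, 203, 203, 197, 158, 127, 164, 184, 166, 159, 156, 141, 129, 137, 151, 152, 154, 159]
dish tan z 0.072 18 .. 36 [166, 158, 138, 142, 157, 164, 164, 157, 135, 93, 69, 74, 98, 130, 150, 153, 153, 154, 154]
box rad z 0.04 -72 .. -50 [137, 135, 133, 132, 133, 134, 126, 100, 73, 65, 65, 67, 67, 67, 69, 71, 73, 74, 74, 74, 74, 74, 74]
box rad z 0.078 -68 .. -48 [77, 65, 66, 67, 67, 67, 69, 72, 74, 74, 74, 74, 74, 74, 74, 74, 74, 74, 73, 73, 73]
box tan z 0.078 -36 .. -14 [126, 126, 125, 125, 126, 126, 126, 126, 126, 125, 125, 117, 89, 62, 60, 63, 65, 66, 66, 66, 66, 66, 66]
box tan z 0.078 14 .. 36 [92, 95, 100, 102, 103, 104, 103, 101, 94, 85, 90, 131, 179, 197, 199, 200, 200, 200, 200, 200, 200, 200, 200]
box tan z 0.04 14 .. 36 [85, 87, 91, 96, 100, 102, 104, 104, 103, 98, 90, 86, 95, 132, 177, 195, 197, 197, 197, 197, 197, 198, 198]
```

Call:
carry_out(
  offset=[
    [-0.0075,-0.0253,0],
    [-0.0075,-0.0253,0],
    [-0.0075,-0.0253,0],
    [-0.0075,-0.0253,0],
    [-0.0075,-0.0253,0],
    [-0.0075,-0.0253,0],
    [-0.0075,-0.0253,0],
    [-0.0075,-0.0253,0],
  ],
  twist=[-10.4,-10.4,-10.4,-10.4,-10.4,-10.4,-10.4,-10.4],
  grip=0.085,
)

```text
clock: 35.5
tool_pos: [0.5304, 0.0798, 0.3012]
eef_rot: [-0.707, 0.021, -0.021, 0.707]
contact_force: [-0.3, 0.6, -0.0]
opening: 0.962
```

Call:
carry_out(
  offset=[
    [-0.0075,-0.0253,-0.01],
    [-0.0075,-0.0253,-0.01],
    [-0.0075,-0.0253,-0.01],
    [-0.0075,-0.0253,-0.01],
    [-0.0075,-0.0253,-0.01],
    [-0.0075,-0.0253,-0.01],
    [-0.0075,-0.0253,-0.01],
    [-0.0075,-0.0253,-0.01],
  ],
  twist=[-10.4,-10.4,-10.4,-10.4,-10.4,-10.4,-10.4,-10.4],
)

```text
clock: 36.5
tool_pos: [0.471, -0.1226, 0.2209]
eef_rot: [-0.514, 0.485, -0.485, 0.515]
contact_force: [-0.1, -0.1, 0.4]
opening: 0.965
```

Call:
carry_out(
  offset=[
    [-0.0075,-0.0253,-0.01],
    [0,0,0],
    [0,0,0],
    [0,0,0],
  ],
  twist=[-10.4,-1,0,0],
)

```text
clock: 37.0
tool_pos: [0.464, -0.1467, 0.2113]
eef_rot: [-0.466, 0.532, -0.532, 0.466]
contact_force: [0.0, 0.0, 0.4]
opening: 0.963
```

```bash
cat > fp.py <<'E'
import sys
from h import *
# fp.py base name,x,y,deg ... : fit pieces in wrist and scene
print(tool()[0].round(4),round(tool()[1],2),'q7',get_state()['q'][6].round(2))
for c in('wrist','scene'):
    im,p=snapshot(c),cam(c); vis=im.copy()
    for t_ in sys.argv[2:]:
        n,x,y,d=t_.split(','); w,f=fit(im,p,n,[float(x),float(y),np.radians(float(d))],float(sys.argv[1]),.006)
        print(c,n,w[:2].round(4),np.degrees(w[2]).round(1),round(f)); draw(vis,p,n,w,float(sys.argv[1]))
    cv2.imwrite(f'pics/fp_{c}.png',vis[...,::-1])
E
python3 fp.py 0 pot,.462,-.147,172.3 pourer,.4722,-.03,-20 mallet,.479,-.363,-149.4
```

```text
[ 0.464  -0.1467  0.2113] -97.53 q7 -0.89
wrist pot [ 0.4599 -0.1491] 176.0 -68
wrist pourer [ 0.4736 -0.0298] -19.6 -93
wrist mallet [ 0.48   -0.3627] -149.5 -114
scene pot [ 0.4624 -0.1473] 166.9 -47
scene pourer [ 0.4738 -0.0297] -20.6 -58
scene mallet [ 0.479  -0.3656] -149.4 -92
```

Run:
```python
from h import *
im=cv2.imread('pics/fp_wrist.png')[...,::-1].copy(); p=cam('wrist')
r0=snapshot('wrist')
o=np.hstack([ortho(a,p,.36,.52,-.24,-.07,z,2.3) for a,z in((im,.05),(r0,.034))]); cv2.imwrite('pics/pot1.png',o[...,::-1]); print(p['eye'],o.shape)
```

```text
[ 0.53948831 -0.15747114  0.37965355] (368, 780, 3)
```

View pics/pot1.png

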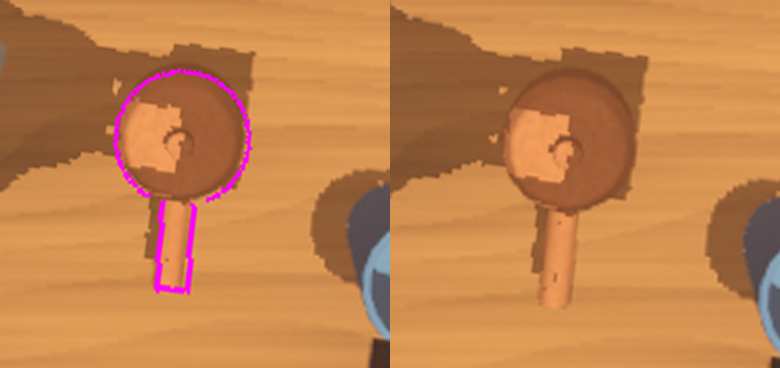

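Call:
carry_out(
  offset=[
    [-0.002,-0.0013,-0.05],
    [0,0,-0.05],
    [0,0,-0.05],
    [0,0,-0.035],
    [0,0,-0.012],
    [0,0,0],
    [0,0,0],
  ],
  twist=[3,0,0,0,0,0,0],
)

```text
clock: 38.02
tool_pos: [0.4621, -0.1496, 0.0152]
eef_rot: [0.479, -0.519, 0.521, -0.479]
contact_force: [-0.6, -0.4, -0.4]
opening: 0.966
```

Call:
carry_out(
  offset=[
    [0,0,0],
    [0,0,0],
    [0,0,0],
    [0,0,0],
    [0,0,0],
  ],
  twist=[0,0,0,0,0],
  grip=0.04,
  newtons=25,
)

```text
clock: 38.65
tool_pos: [0.4615, -0.149, 0.0144]
eef_rot: [0.479, -0.52, 0.52, -0.479]
contact_force: [-0.1, 1.3, 5.1]
opening: 0.652
```

Call:
carry_out(
  offset=[
    [0,0,0.01],
    [0,0,0.03],
    [0,0,0.05],
    [0,0,0.05],
    [0,0,0.05],
    [0,0,0],
  ],
  twist=[0,0,0,0,0,0],
)

```text
clock: 39.4
tool_pos: [0.4629, -0.1502, 0.2071]
eef_rot: [0.478, -0.518, 0.522, -0.48]
contact_force: [0.7, -0.1, -2.3]
opening: 0.65
```

Call:
carry_out(
  offset=[
    [0.0044,0.0321,0],
    [0.0044,0.0321,0],
    [0.0044,0.0321,0],
    [0.0044,0.0321,0],
    [0.0044,0.0321,0],
    [0.0044,0.0321,0],
    [0.0044,0.0321,0],
    [0.0044,0.0321,0],
  ],
  twist=[9.3,9.3,9.3,9.3,9.3,9.3,9.3,9.3],
)

```text
clock: 40.4
tool_pos: [0.495, 0.1085, 0.2026]
eef_rot: [0.697, -0.124, 0.122, -0.696]
contact_force: [0.0, 0.7, -1.6]
opening: 0.651
```

Call:
carry_out(
  offset=[
    [0.0044,0.0321,0],
    [0.0044,0.0321,0],
    [0.0044,0.0321,0],
    [0,0,-0.04],
    [0,0,-0.04],
    [0,0,-0.02],
    [0,0,0],
    [0,0,0],
  ],
  twist=[9.3,9.3,9.5,0,0,0,0,0],
)

```text
clock: 41.4
tool_pos: [0.5096, 0.2037, 0.1041]
eef_rot: [-0.705, -0.048, 0.048, 0.706]
contact_force: [-0.3, 0.4, -2.1]
opening: 0.649
```

Call:
carry_out(
  offset=[
    [0,0,0],
    [0,0,0],
  ],
  twist=[0,0],
)

```text
clock: 41.65
tool_pos: [0.51, 0.2041, 0.1048]
eef_rot: [-0.705, -0.048, 0.047, 0.706]
contact_force: [-0.1, 0.2, -2.1]
opening: 0.649
```

```bash
python3 fp.py .093 pot,.5112,.2026,-82
python3 - <<'E'
from h import *
im=cv2.imread('pics/fp_wrist.png')[...,::-1].copy(); p=cam('wrist')
v,f=fit_disc(snapshot('wrist'),p,[.498,.2968,np.radians(-82)],('masu','pot','dish','box')); print(p['eye'],v[:2],np.degrees(v[2]),f)
cv2.imwrite('pics/pot2.png',cv2.resize(im,(640,480))[...,::-1])
E
```

```text
[0.51   0.2041 0.1048] 7.76 q7 -0.13
wrist pot [0.5054 0.2133] -72.5 -61
scene pot [0.5146 0.2055] -83.1 -51
[0.49795867 0.28091332 0.27294249] [0.50066667 0.34835556] -87.4324887242034 0.0
```

View pics/pot2.png

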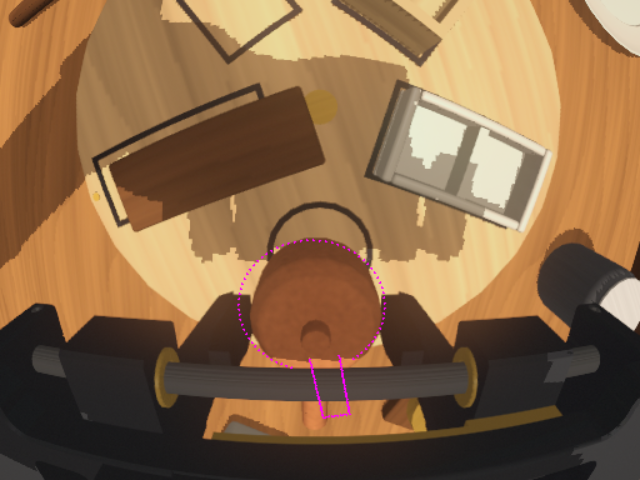

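Run:
```python
from h import *
p=cam('wrist'); D=np.array([.498,.2967,np.radians(-82)])
def mk(n,q): a=D[2]+ORD.index(n)*2*np.pi/5; return [*(rot([q],a)[0]+D[:2]+.095*np.array([np.cos(a),np.sin(a)])),.04]
P=[mk('pot',[-.033,0]),mk('pot',[0,.033]),mk('pot',[0,-.033]),mk('box',[.065,-.027]),mk('box',[.065,.027]),mk('box',[-.065,.027]),mk('box',[-.065,-.027]),[*D[:2],.04]]
print((proj(p,P)*1.25).round(1))
x,y,z=tool()[0]; print((proj(p,[[x,y,z-.0144+h] for h in(.05,.06)])*1.25).round(1))
im=snapshot('wrist')
for v0 in([.425,.265,206],[.43,.26,206],[.42,.27,200],[.435,.27,208]):
    w,f=fit(im,p,'box',[v0[0],v0[1],np.radians(v0[2])],.04,.01); print(w[:2].round(4),np.degrees(w[2]).round(1),round(f,1))
```

```text
[[319.5 204.4]
 [369.1 253.1]
 [270.  253.6]
 [ 91.6 157.7]
 [118.1 227.2]
 [287.1 162.4]
 [259.2  82. ]
 [319.2 106.4]]
[[319.1 328.5]
 [319.3 341.4]]
[0.4422 0.2585] 206.5 -118.6
[0.4422 0.2584] 206.4 -118.6
[0.4427 0.2589] 206.2 -118.6
[0.4428 0.2586] 206.0 -118.6
```

Call:
carry_out(
  offset=[
    [0.002,-0.003,-0.02],
    [0,0,-0.02],
    [0,0,-0.007],
    [0,0,-0.003],
    [0,0,-0.001],
    [0,0,0],
    [0,0,0],
  ],
  twist=[0,0,0,0,0,0,0],
)

```text
clock: 42.72
tool_pos: [0.5125, 0.2009, 0.0544]
eef_rot: [-0.705, -0.049, 0.047, 0.706]
contact_force: [-0.2, -0.6, 6.4]
opening: 0.651
```

Call:
carry_out(
  offset=[
    [0,0,0],
    [0,0,0],
    [0,0,0],
    [0,0,0.02],
    [0,0,0.05],
    [0,0,0.05],
    [0,0,0.05],
    [0,0,0.03],
  ],
  twist=[0,0,0,0,0,0,0,0],
  grip=0.075,
)

```text
clock: 43.72
tool_pos: [0.5123, 0.2011, 0.2556]
eef_rot: [-0.705, -0.049, 0.047, 0.706]
contact_force: [-0.8, 0.3, -0.8]
opening: 0.854
```

Call:
carry_out(
  offset=[
    [0,0.02,0.02],
    [0,0.02,0.02],
    [0,0,0],
    [0,0,0],
    [0,0,0],
  ],
  twist=[0,0,0,0,0],
)

```text
clock: 44.35
tool_pos: [0.5112, 0.2393, 0.292]
eef_rot: [0.706, 0.047, -0.048, -0.705]
contact_force: [0.3, -0.4, -0.2]
opening: 0.852
```

Run:
```python
from h import *
p=cam('wrist'); im=snapshot('wrist'); print(tool()[:2],p['eye'])
v,f=fit_disc(im,p,[.498,.2968,np.radians(-82)],('masu','pot','dish','box')); print(v[:2],np.degrees(v[2]),f)
v,f=fit_disc(im,p,[.498,.2968,np.radians(-82)],('pot','dish','box')); print(v[:2],np.degrees(v[2]),f)
w,f=fit(im,p,'box',[.442,.2585,np.radians(206.3)],.04,.01); print('box',w[:2].round(4),np.degrees(w[2]).round(1),round(f,1))
w,f=fit(im,p,'pot',[.5112,.2026,np.radians(-82)],.04,.005); print('pot',w[:2].round(4),np.degrees(w[2]).round(1),round(f,1))
cv2.imwrite('pics/pot3.png',cv2.resize(im,(640,480))[...,::-1])
```

```text
(array([0.51130582, 0.23950194, 0.29218128]), np.float64(7.672382506870065)) [0.49985197 0.31660012 0.46026687]
[0.49747847 0.29646771] -81.56343830018713 98.25189208984375
[0.49794252 0.29692457] -81.27184533068673 113.87206268310547
box [0.4433 0.2597] 205.8 -117.6
pot [0.5102 0.2064] -84.0 -84.6
```

View pics/pot3.png

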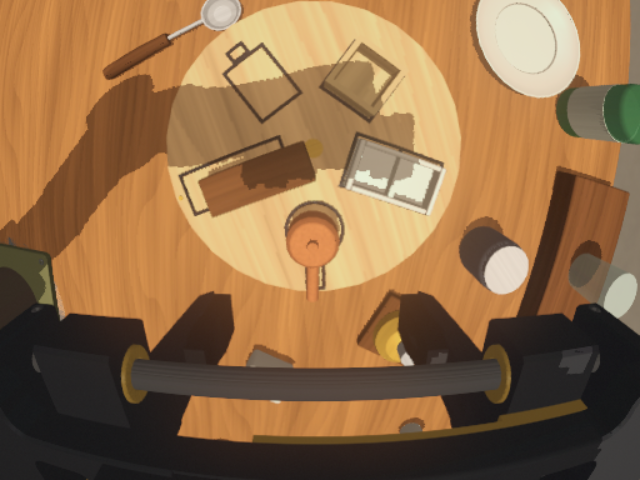

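Run:
```python
from h import *
from pr import prof
im,p=snapshot('wrist'),cam('wrist')
D=np.array([.498,.2967,np.radians(-81.5)])
prof(im,p,D,'pot',0,-40,-15,.04,.003)
prof(im,p,D,'pot',0,15,40,.09,.003)
for z in(.04,.065,.08):
    prof(im,p,D,'pot',1,-40,40,z,.003)
a=D[2];m=D[:2]+.095*np.array([np.cos(a),np.sin(a)])
# handle: tangential profile at r=62
q=np.array([[.062,t/1000] for t in range(-20,21)])
for z in(.04,.074,.077):
    Q=proj(p,np.c_[rot(q,a)+m,np.full(41,z)]).astype(np.float32); print(z,cv2.remap(im,Q[None,:,0],Q[None,:,1],1)[0][:,2].tolist())
```

```text
pot rad z 0.04 -40 .. -15 [211, 211, 211, 206, 176, 138, 104, 89, 99, 117, 134, 140, 142, 142, 141, 135, 121, 103, 92, 89, 90, 91, 92, 94, 103, 116]
pot rad z 0.09 15 .. 40 [161, 161, 162, 162, 162, 162, 162, 162, 163, 162, 160, 146, 139, 139, 149, 152, 153, 153, 152, 152, 151, 151, 151, 150, 150, 150]
pot tan z 0.04 -40 .. 40 [198, 197, 197, 195, 178, 146, 104, 92, 96, 108, 111, 111, 118, 122, 125, 128, 133, 140, 147, 152, 156, 159, 161, 162, 162, 162, 162, 162, 162, 162, 163, 163, 162, 161, 162, 163, 163, 163, 162, 162, 162, 163, 164, 164, 164, 164, 164, 165, 165, 165, 163, 162, 162, 163, 161, 158, 153, 148, 142, 136, 131, 127, 125, 121, 116, 110, 110, 121, 143, 168, 184, 186, 122, 96, 102, 137, 174, 208, 207, 205, 203]
pot tan z 0.065 -40 .. 40 [197, 197, 198, 198, 198, 198, 196, 192, 152, 123, 111, 121, 125, 129, 136, 145, 153, 158, 160, 161, 162, 163, 164, 165, 164, 162, 160, 160, 160, 162, 163, 163, 163, 163, 162, 162, 163, 162, 161, 161, 161, 161, 160, 159, 160, 161, 162, 162, 162, 162, 161, 160, 160, 161, 162, 163, 163, 162, 160, 157, 153, 146, 136, 130, 128, 126, 131, 145, 1
[... 339 characters left out ...]
 160, 161, 162, 162, 161, 161, 161, 160, 159, 158, 157, 153, 145, 131, 128, 126, 123, 114, 105, 111, 135, 172, 195, 206, 207, 207, 207, 208, 208, 206, 204]
0.04 [131, 131, 131, 132, 132, 130, 127, 117, 81, 63, 58, 64, 70, 76, 77, 79, 81, 81, 81, 80, 78, 75, 70, 67, 72, 92, 116, 125, 88, 68, 61, 71, 92, 119, 129, 134, 134, 136, 138, 140, 141]
0.074 [98, 98, 98, 98, 98, 97, 98, 100, 101, 99, 85, 68, 70, 74, 78, 79, 80, 80, 80, 79, 77, 74, 68, 68, 79, 107, 115, 121, 122, 122, 124, 123, 122, 121, 119, 116, 110, 103, 96, 92, 81]
0.077 [77, 77, 76, 75, 75, 74, 75, 76, 79, 78, 71, 63, 69, 74, 78, 79, 81, 81, 80, 79, 77, 74, 67, 62, 62, 71, 72, 75, 78, 77, 75, 74, 72, 73, 75, 76, 75, 73, 71, 73, 72]
```

Run:
```python
from h import *
im,p=snapshot('wrist'),cam('wrist')
D=np.array([.498,.2967,np.radians(-81.5)]); a=D[2];m=D[:2]+.095*np.array([np.cos(a),np.sin(a)])
def pr(lo,hi,z,t,ch=1):
    A=[]
    for tt in t:
        q=np.array([[r_/1000,tt/1000] for r_ in range(lo,hi)]); Q=proj(p,np.c_[rot(q,a)+m,np.full(len(q),z)]).astype(np.float32)
        A.append(cv2.remap(im,Q[None,:,0],Q[None,:,1],1)[0].astype(int))
    A=np.mean(A,0); print(z,lo,[tuple(x) for x in A.astype(int)[:,[0,2]].tolist()])
pr(-14,18,.10,[-2,-1,0]); pr(62,84,.07,[-5,-3,-2]); pr(50,84,.04,[9,8.5])
print(proj(p,[[*(m+.0*m),.1]])); cv2.imwrite('pics/k.png',cv2.resize(im[150:250,220:290],None,fx=6,fy=6,interpolation=cv2.INTER_CUBIC)[...,::-1])
```

```text
0.1 -14 [(225, 84), (225, 84), (225, 84), (226, 85), (226, 85), (225, 85), (225, 84), (206, 76), (161, 57), (138, 50), (149, 54), (178, 64), (215, 79), (220, 81), (221, 82), (222, 82), (223, 82), (225, 83), (225, 83), (226, 83), (226, 84), (225, 83), (224, 83), (223, 83), (224, 83), (224, 82), (225, 83), (226, 84), (227, 84), (227, 84), (226, 85), (225, 84)]
0.07 62 [(220, 80), (220, 80), (221, 80), (221, 80), (220, 80), (219, 79), (218, 78), (219, 79), (220, 79), (222, 80), (222, 81), (222, 81), (221, 81), (220, 80), (220, 80), (218, 80), (213, 79), (203, 75), (200, 74), (200, 74), (200, 73), (200, 73)]
0.04 50 [(136, 72), (136, 71), (138, 71), (155, 84), (164, 91), (164, 92), (164, 93), (161, 91), (144, 78), (133, 69), (132, 69), (132, 69), (132, 69), (133, 69), (140, 76), (157, 88), (159, 90), (158, 89), (158, 90), (157, 89), (156, 88), (138, 78), (118, 65), (115, 67), (118, 70), (130, 74), (174, 99), (233, 133), (217, 101), (206, 78), (206, 78), (206, 77), (206, 77), (205, 76)]
[[250.42130905 196.54210275]]
```

View pics/k.png

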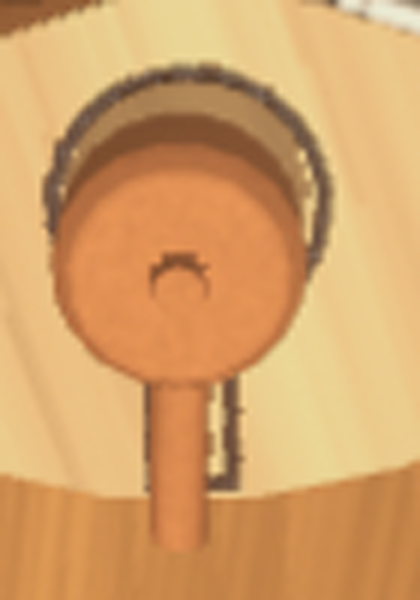

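Call:
carry_out(
  offset=[
    [0.0012,-0.0195,-0.03],
    [0,-0.019,-0.05],
    [0,0,-0.05],
    [0,0,-0.05],
    [0,0,-0.04],
    [0,0,-0.018],
    [0,0,0],
    [0,0,0],
  ],
  twist=[0,0,0,0,0,0,0,0],
  grip=0.078,
)

```text
clock: 45.5
tool_pos: [0.5135, 0.2024, 0.0557]
eef_rot: [-0.705, -0.048, 0.047, 0.706]
contact_force: [0.2, -0.2, -0.1]
opening: 0.885
```

Call:
carry_out(
  offset=[
    [0,0,0],
    [0,0,0],
    [0,0,0],
    [0,0,0],
    [0,0,0.005],
    [0,0,0.005],
    [0,0,0],
    [0,0,0],
  ],
  twist=[0,0,0,0,0,0,0,0],
  grip=0.04,
)

```text
clock: 46.5
tool_pos: [0.5127, 0.2023, 0.065]
eef_rot: [0.706, 0.048, -0.048, -0.705]
contact_force: [-0.3, -0.1, -1.4]
opening: 0.647
```

Call:
carry_out(
  offset=[
    [0.0005,0.0025,0],
    [0.0005,0.002,0],
    [0,0,-0.004],
    [0,0,-0.003],
    [0,0,-0.0025],
    [0,0,0],
    [0,0,0],
  ],
  twist=[1.3,1.3,0,0,0,0,0],
)

```text
clock: 47.38
tool_pos: [0.5141, 0.2068, 0.0558]
eef_rot: [-0.704, -0.064, 0.064, 0.704]
contact_force: [-0.8, -0.8, 1.3]
opening: 0.647
```

Call:
carry_out(
  offset=[
    [0,0,0],
    [0,0,0],
    [0,0,0],
    [0,0,0.02],
    [0,0,0.05],
    [0,0,0.05],
    [0,0,0.05],
    [0,0,0.03],
  ],
  twist=[0,0,0,0,0,0,0,0],
  grip=0.075,
)

```text
clock: 48.38
tool_pos: [0.5145, 0.207, 0.2581]
eef_rot: [-0.704, -0.065, 0.063, 0.705]
contact_force: [0.4, 0.0, 0.5]
opening: 0.85
```

Call:
carry_out(
  offset=[
    [0,0.015,0.02],
    [0,0.015,0.02],
    [0,0,0],
    [0,0,0],
    [0,0,0],
  ],
  twist=[0,0,0,0,0],
)

```text
clock: 49.0
tool_pos: [0.5133, 0.2356, 0.2945]
eef_rot: [0.705, 0.063, -0.064, -0.704]
contact_force: [0.0, -0.5, 0.1]
opening: 0.854
```

```bash
cat > pk.py <<'E'
from h import *
im,p=snapshot('wrist'),cam('wrist'); print(tool()[:2])
v,f=fit_disc(im,p,[.498,.2968,np.radians(-82)],('masu','pot','dish','box')); print(v[:2],np.degrees(v[2]),f)
D=np.array([.498,.2967,np.radians(-81.8)]); a=D[2];m=D[:2]+.095*np.array([np.cos(a),np.sin(a)])
def pr(lo,hi,z,t,ax=0):
    A=[]
    for tt in t:
        q=np.array([[r_/1000,tt/1000][::1-2*ax] for r_ in range(lo,hi)]); Q=proj(p,np.c_[rot(q,a)+m,np.full(len(q),z)]).astype(np.float32)
        A.append(cv2.remap(im,Q[None,:,0],Q[None,:,1],1)[0].astype(int))
    A=np.mean(A,0); print(z,lo,A.astype(int)[:,0].tolist())
pr(-40,-15,.04,[-2,0,2]); pr(-14,10,.10,[-2,-1,0]); pr(62,84,.07,[-3,-2,-1,0])
pr(-20,21,.04,[62],1); pr(-20,21,.074,[62],1); pr(-40,-24,.065,[0],1); pr(24,40,.065,[0],1)
E
python3 pk.py
```

```text
(array([0.51344771, 0.23578665, 0.29462384]), np.float64(10.29402409110573))
[0.49783651 0.29709024] -80.94269261062458 99.83758544921875
0.04 -40 [234, 234, 229, 208, 169, 128, 101, 95, 108, 154, 169, 169, 151, 136, 126, 125, 126, 127, 128, 147, 161, 171, 176, 179, 180]
0.1 -14 [225, 226, 224, 214, 179, 156, 147, 153, 192, 213, 223, 225, 224, 225, 225, 222, 219, 224, 226, 227, 227, 227, 226, 224]
0.07 62 [195, 195, 197, 198, 198, 198, 197, 198, 199, 198, 196, 198, 200, 200, 200, 200, 200, 200, 200, 200, 200, 200]
0.04 -20 [235, 235, 235, 235, 235, 235, 235, 235, 233, 227, 206, 158, 113, 124, 150, 183, 178, 185, 201, 210, 216, 218, 219, 220, 219, 217, 214, 209, 197, 179, 146, 121, 108, 132, 172, 214, 229, 235, 235, 235, 235]
0.074 -20 [222, 224, 226, 225, 225, 225, 224, 224, 224, 225, 223, 213, 197, 174, 176, 183, 188, 181, 189, 204, 213, 216, 218, 220, 219, 217, 213, 209, 198, 187, 188, 216, 233, 233, 232, 231, 231, 229, 227, 224, 218]
0.065 -40 [235, 235, 236, 235, 235, 235, 236, 234, 219, 189, 133, 129, 147, 176, 181, 186]
0.065 24 [222, 218, 212, 192, 183, 180, 174, 147, 129, 130, 168, 207, 235, 236, 235, 235]
```

Call:
carry_out(
  offset=[
    [-0.01,0.0033,-0.006],
    [-0.01,0.0033,-0.006],
    [-0.01,0.0033,-0.006],
    [-0.01,0.0033,-0.006],
    [-0.01,0.0033,-0.006],
    [-0.01,0.0033,-0.006],
    [-0.01,0.0033,-0.006],
    [0,0,0],
  ],
  twist=[-10.6,-10.6,-10.6,-10.6,-10.6,-10.6,-10.5,0],
  grip=0.062,
)

```text
clock: 50.05
tool_pos: [0.4428, 0.2598, 0.2527]
eef_rot: [0.602, -0.373, 0.372, -0.6]
contact_force: [-0.2, 0.3, -0.3]
opening: 0.705
```

Call:
carry_out(
  offset=[
    [0,0,0],
    [0,0,0],
    [0,0,0],
  ],
  twist=[0,0,0],
)

```text
clock: 50.42
tool_pos: [0.4443, 0.2597, 0.2538]
eef_rot: [-0.6, 0.373, -0.373, 0.601]
contact_force: [0.2, -0.6, -0.1]
opening: 0.706
```

```bash
python3 fp.py .04 box,.443,.259,206.2
python3 - <<'E'
from h import *
im,p=snapshot('wrist'),cam('wrist'); print(p['eye'])
v,f=fit_disc(im,p,[.498,.2968,np.radians(-81.3)],('masu','pot','dish','box')); print(v[:2],np.degrees(v[2]),f)
im,p=snapshot('scene'),cam('scene')
v,f=fit_disc(im,p,[.496,.2952,np.radians(-81.3)],('pot','box','pourer')); print(v[:2],np.degrees(v[2]),f)
E
```

```text
[0.4443 0.2597 0.2538] -63.73 q7 -1.29
wrist box [0.4445 0.2597] 206.9 -116
scene box [0.4449 0.255 ] 206.2 -69
[0.51247563 0.29415552 0.42200708]
[0.49747542 0.29713522] -81.02124422098802 81.42676544189453
[0.49344361 0.29584958] -81.05801925355244 113.43781280517578
```

Call:
carry_out(
  offset=[
    [0.0002,0,-0.05],
    [0,0,-0.05],
    [0,0,-0.05],
    [0,0,-0.03],
    [0,0,-0.018],
    [0,0,-0.008],
    [0,0,0],
    [0,0,0],
  ],
  twist=[0.2,0,0,0,0,0,0,0],
)

```text
clock: 51.62
tool_pos: [0.4446, 0.2602, 0.0483]
eef_rot: [-0.601, 0.372, -0.373, 0.602]
contact_force: [0.0, 0.5, -0.1]
opening: 0.703
```

Call:
carry_out(
  offset=[
    [0,0,0],
    [0,0,0],
    [0,0,0],
    [0,0,0],
    [0,0,0.006],
    [0,0,0.008],
    [0,0,0],
    [0,0,0],
  ],
  twist=[0,0,0,0,0,0,0,0],
  grip=0.03,
)

```text
clock: 52.62
tool_pos: [0.4439, 0.26, 0.0615]
eef_rot: [0.601, -0.372, 0.372, -0.601]
contact_force: [-0.5, 1.2, -1.1]
opening: 0.491
```

Call:
carry_out(
  offset=[
    [-0.011,-0.002,0],
    [-0.011,-0.002,0],
    [-0.0095,-0.002,0],
    [0,0,0],
    [0,0,0],
    [0,0,0],
  ],
  twist=[0,0,0,0,0,0],
)

```text
clock: 53.38
tool_pos: [0.4131, 0.2541, 0.0616]
eef_rot: [-0.601, 0.372, -0.373, 0.601]
contact_force: [0.7, 0.2, -2.4]
opening: 0.496
```

Run:
```python
from h import *
from pr import prof
im,p=snapshot('wrist'),cam('wrist'); D=np.array([.4977,.2969,np.radians(-81.05)]); print(tool()[:2],p['eye'])
b=tool()[0][2]-.0485
prof(im,p,D,'box',0,-75,-48,.04,.012); prof(im,p,D,'box',0,-70,-48,.038+b+.04,.012)
prof(im,p,D,'box',0,48,75,.04,.012)
w,f=fit(im,p,'box',[.413,.2538,np.radians(206.9)],b+.04,.005); print(w[:2].round(4),np.degrees(w[2]).round(1),f)
```

```text
(array([0.41300783, 0.25401803, 0.06153468]), np.float64(-63.54959613108899)) [0.48128992 0.28858798 0.22995425]
box rad z 0.04 -75 .. -48 [214, 213, 212, 211, 210, 208, 206, 207, 210, 196, 112, 94, 89, 79, 130, 138, 138, 139, 139, 89, 73, 72, 73, 74, 78, 93, 101, 104]
box rad z 0.09103468473652251 -70 .. -48 [208, 202, 107, 93, 81, 134, 138, 139, 135, 73, 72, 74, 76, 94, 101, 97, 92, 88, 85, 81, 77, 74, 71]
box rad z 0.04 48 .. 75 [56, 57, 57, 57, 57, 57, 57, 57, 57, 63, 77, 95, 99, 99, 99, 93, 66, 53, 54, 57, 63, 63, 60, 63, 67, 67, 63, 66]
[0.4131 0.2531] 206.4 -94.96062469482422
```

Call:
carry_out(
  offset=[
    [0.0016,0.0008,-0.004],
    [0,0,-0.005],
    [0,0,-0.002],
    [0,0,-0.0015],
    [0,0,0],
    [0,0,0],
  ],
  twist=[0.2,0,0,0,0,0],
)

```text
clock: 54.18
tool_pos: [0.4142, 0.2547, 0.0491]
eef_rot: [-0.602, 0.371, -0.371, 0.602]
contact_force: [-0.3, -0.5, -1.2]
opening: 0.497
```

Call:
carry_out(
  offset=[
    [0,0,0],
    [0,0,0],
    [0,0,0],
    [0,0,0.02],
    [0,0,0.05],
    [0,0,0.06],
    [0,0,0.05],
    [0,0,0],
  ],
  twist=[0,0,0,0,0,0,0,0],
  grip=0.06,
)

```text
clock: 55.18
tool_pos: [0.4162, 0.2557, 0.2322]
eef_rot: [-0.599, 0.37, -0.372, 0.604]
contact_force: [0.8, -0.5, -0.4]
opening: 0.681
```

Call:
carry_out(
  offset=[
    [0,0,0],
    [0,0,0],
    [0,0,0],
  ],
  twist=[0,0,0],
)

```text
clock: 55.55
tool_pos: [0.4135, 0.2543, 0.2279]
eef_rot: [0.603, -0.372, 0.371, -0.601]
contact_force: [0.1, 0.4, 0.9]
opening: 0.68
```

Run:
```python
from h import *
from pr import prof
im,p=snapshot('wrist'),cam('wrist'); print(tool()[:2],p['eye'])
v,f=fit_disc(im,p,[.498,.2968,np.radians(-81.3)],('masu','pot','dish','box')); print(v[:2],np.degrees(v[2]),f)
D=np.array([.4977,.2969,v[2]])
prof(im,p,D,'box',0,-75,-48,.04,.012); prof(im,p,D,'box',0,-70,-48,.078,.012); prof(im,p,D,'box',0,50,75,.078,.012)
prof(im,p,D,'box',1,-36,-14,.078,.02);prof(im,p,D,'box',1,14,36,.078,.02);prof(im,p,D,'box',1,14,36,.04,.02)
w,f=fit(im,p,'box',[.413,.2538,np.radians(206.9)],.04,.005); print(w[:2].round(4),np.degrees(w[2]).round(1),f)
```

```text
(array([0.41373441, 0.25434784, 0.22815479]), np.float64(-63.356551205680816)) [0.4822353  0.28938714 0.39633799]
[0.49789954 0.29721928] -81.15600763584469 88.98393249511719
box rad z 0.04 -75 .. -48 [215, 214, 213, 212, 211, 209, 209, 210, 208, 178, 125, 98, 85, 91, 125, 134, 100, 84, 85, 92, 94, 95, 94, 94, 95, 94, 91, 85]
box rad z 0.078 -70 .. -48 [209, 210, 203, 164, 107, 90, 80, 119, 133, 99, 83, 87, 93, 95, 95, 94, 95, 94, 90, 85, 81, 80, 79]
box rad z 0.078 50 .. 75 [112, 112, 112, 112, 112, 112, 112, 112, 112, 108, 153, 183, 158, 153, 153, 154, 155, 155, 156, 156, 156, 157, 157, 157, 157, 157]
box tan z 0.078 -36 .. -14 [185, 185, 185, 186, 185, 185, 185, 186, 185, 184, 175, 145, 86, 66, 76, 85, 87, 88, 89, 90, 91, 92, 95]
box tan z 0.078 14 .. 36 [82, 82, 83, 83, 84, 84, 83, 77, 75, 85, 119, 159, 177, 177, 178, 177, 176, 172, 174, 175, 173, 173, 175]
box tan z 0.04 14 .. 36 [75, 74, 74, 75, 75, 75, 75, 77, 77, 75, 73, 73, 82, 114, 146, 160, 160, 161, 161, 160, 158, 156, 157]
[0.4123 0.254 ] 206.7 -95.23448944091797
```

Call:
carry_out(
  offset=[
    [0.0075,-0.0355,0],
    [0.0075,-0.0355,0],
    [0.0075,-0.0355,0],
    [0.0075,-0.0355,0],
    [0.0075,-0.0355,0],
    [0.0075,-0.0355,0],
    [0.0075,-0.0355,0],
    [0.0075,-0.0355,0],
  ],
  twist=[-5.8,-5.8,-5.8,-5.8,-5.8,-5.8,-5.8,-5.8],
  grip=0.076,
)

```text
clock: 56.6
tool_pos: [0.4741, -0.0304, 0.2286]
eef_rot: [-0.406, 0.579, -0.579, 0.406]
contact_force: [0.7, 0.3, 0.5]
opening: 0.867
```

Call:
carry_out(
  offset=[
    [0,0,0],
    [0,0,0],
    [0,0,0],
    [0,0,0],
  ],
  twist=[0,0,0,0],
)

```text
clock: 57.1
tool_pos: [0.474, -0.0282, 0.2289]
eef_rot: [-0.408, 0.578, -0.578, 0.407]
contact_force: [0.4, 0.4, 0.5]
opening: 0.868
```

```bash
python3 fp.py 0 pourer,.4737,-.0298,-20
python3 - <<'E'
from h import *
print(camera_params('wrist')['eye'])
E
```

```text
[ 0.474  -0.0282  0.2289] -109.62 q7 -1.28
wrist pourer [ 0.4735 -0.0328] -20.4 -104
scene pourer [ 0.4734 -0.0295] -20.6 -81
[ 0.54609047 -0.05489365  0.39735503]
```

Call:
carry_out(
  offset=[
    [-0.0005,-0.003,-0.05],
    [0,0,-0.05],
    [0,0,-0.05],
    [0,0,-0.04],
    [0,0,-0.018],
    [0,0,-0.007],
    [0,0,0],
    [0,0,0],
  ],
  twist=[-0.7,0,0,0,0,0,0,0],
)

```text
clock: 58.2
tool_pos: [0.4742, -0.0323, 0.0148]
eef_rot: [0.403, -0.58, 0.581, -0.404]
contact_force: [0.0, 0.2, 0.1]
opening: 0.863
```

Call:
carry_out(
  offset=[
    [0,0,0],
    [0,0,0],
    [0,0,0],
    [0,0,0],
    [0,0,0],
  ],
  twist=[0,0,0,0,0],
  grip=0.03,
  newtons=25,
)

```text
clock: 58.82
tool_pos: [0.474, -0.0317, 0.0143]
eef_rot: [-0.403, 0.581, -0.581, 0.404]
contact_force: [0.8, 2.0, 5.2]
opening: 0.54
```

Call:
carry_out(
  offset=[
    [0,0,0.01],
    [0,0,0.03],
    [0,0,0.05],
    [0,0,0.05],
    [0,0,0.05],
    [0,0,0],
  ],
  twist=[0,0,0,0,0,0],
)

```text
clock: 59.58
tool_pos: [0.4751, -0.0331, 0.207]
eef_rot: [0.402, -0.579, 0.582, -0.405]
contact_force: [-0.0, 0.3, -2.1]
opening: 0.542
```

Call:
carry_out(
  offset=[
    [-0.003,0.0265,0],
    [-0.003,0.0265,0],
    [-0.003,0.0265,0],
    [-0.003,0.0265,0],
    [-0.003,0.0265,0],
    [-0.003,0.0265,0],
    [-0.003,0.0265,0],
    [-0.003,0.0265,0],
  ],
  twist=[10.3,10.3,10.3,10.3,10.3,10.3,10.3,10.3],
)

```text
clock: 60.58
tool_pos: [0.448, 0.18, 0.2027]
eef_rot: [0.687, -0.17, 0.168, -0.686]
contact_force: [0.8, -0.3, -1.8]
opening: 0.543
```

Call:
carry_out(
  offset=[
    [-0.003,0.0265,0],
    [-0.003,0.0265,0],
    [-0.003,0.0265,0],
    [-0.003,0.0265,0],
    [-0.003,0.0265,0],
    [-0.003,0.0265,0],
    [-0.003,0.0265,0],
    [0,0,0],
  ],
  twist=[10.3,10.3,10.3,10.3,10.3,10.3,10.4,0.7],
)

```text
clock: 61.58
tool_pos: [0.4267, 0.3666, 0.2024]
eef_rot: [-0.653, -0.27, 0.272, 0.654]
contact_force: [0.1, -0.6, -1.4]
opening: 0.543
```

Call:
carry_out(
  offset=[
    [0,0,-0.04],
    [0,0,-0.04],
    [0,0,-0.03],
    [0,0,-0.01],
    [0,0,0],
    [0,0,0],
    [0,0,0],
  ],
  twist=[0,0,0,0,0,0,0],
)

```text
clock: 62.45
tool_pos: [0.4293, 0.3657, 0.0852]
eef_rot: [-0.653, -0.27, 0.269, 0.654]
contact_force: [-0.1, 0.4, -2.6]
opening: 0.543
```

Run:
```python
from h import *
from pr import prof
im,p=snapshot('wrist'),cam('wrist'); t0,y0,_=tool(); print(t0,y0,p['eye'])
D=np.array([.4979,.297,np.radians(-81.1)])
b=t0[2]-.0145
w,f=fit(im,p,'pourer',[t0[0],t0[1],np.radians(134.9)],b,.005); print(w[:2].round(4),np.degrees(w[2]).round(1),f)
prof(im,p,D,'pourer',0,-48,-20,.04,.008); prof(im,p,D,'pourer',1,-36,-14,.04,.02);prof(im,p,D,'pourer',1,14,36,.04,.02)
prof(im,p,D,'pourer',0,-44,-20,b,.008);prof(im,p,D,'pourer',0,-44,-20,b+.05,.008)
cv2.imwrite('pics/po.png',im[...,::-1])
```

```text
[0.42911833 0.36563652 0.08501757] 44.84640741292383 [0.3727779  0.42049075 0.25335945]
[0.4311 0.363 ] 134.7 -83.11669158935547
pourer rad z 0.04 -48 .. -20 [70, 71, 72, 73, 73, 73, 73, 73, 74, 74, 74, 75, 75, 76, 75, 75, 73, 70, 65, 63, 62, 63, 77, 112, 149, 156, 157, 157, 157]
pourer tan z 0.04 -36 .. -14 [149, 140, 141, 146, 147, 147, 146, 139, 138, 142, 143, 143, 142, 142, 142, 142, 142, 142, 142, 142, 142, 142, 142]
pourer tan z 0.04 14 .. 36 [141, 140, 140, 140, 140, 140, 140, 140, 140, 140, 140, 140, 140, 140, 140, 140, 140, 141, 140, 139, 137, 136, 134]
pourer rad z 0.07051756683296932 -44 .. -20 [72, 72, 72, 73, 74, 73, 72, 71, 70, 69, 69, 69, 69, 69, 70, 71, 72, 72, 73, 73, 73, 73, 74, 74, 75]
pourer rad z 0.12051756683296933 -44 .. -20 [206, 206, 206, 206, 207, 207, 207, 186, 81, 82, 83, 83, 83, 83, 83, 79, 78, 77, 76, 75, 71, 74, 68, 68, 69]
```

View pics/po.png

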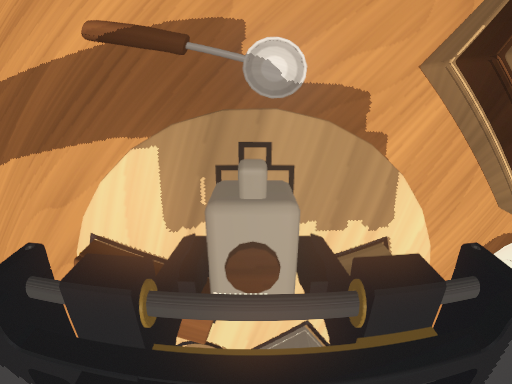

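Run:
```python
from h import *
p=cam('wrist'); im=snapshot('wrist'); D=np.array([.4979,.297,np.radians(-81.1)]); a=D[2]+3*2*np.pi/5; m=D[:2]+.095*np.array([np.cos(a),np.sin(a)])
t0=tool()[0]; b=t0[2]-.0145
for lab,z in(('base',b),('top',b+.05)):
    for s in(28,31,33,35,38): print(lab,s,[proj(p,[[*(rot([[s/1000,t]],a)[0]+m),z]])[0].round(1).tolist() for t in(-.024,0,.024)])
print('line',[proj(p,[[*(rot([[s,0]],a)[0]+m),.04]])[0].round(1).tolist() for s in(.038,.035)])
print('tcp in mark mm',(rot([t0[:2]-m],-a)*1000).round(1))
for c in (222,278,285): print(c,list(zip(range(160,216,2),im[160:216:2,c].mean(1).astype(int).tolist())))
print('row190',list(zip(range(196,310,3),im[240,196:310:3].mean(1).astype(int).tolist())))
```

```text
base 28 [[291.7, 188.7], [254.5, 188.7], [217.2, 188.8]]
base 31 [[291.9, 184.2], [254.5, 184.2], [217.0, 184.3]]
base 33 [[292.0, 181.2], [254.5, 181.2], [216.9, 181.3]]
base 35 [[292.1, 178.1], [254.5, 178.1], [216.8, 178.3]]
base 38 [[292.3, 173.6], [254.5, 173.5], [216.7, 173.7]]
top 28 [[304.7, 217.2], [255.3, 217.5], [205.8, 217.5]]
top 31 [[305.0, 211.4], [255.3, 211.7], [205.5, 211.7]]
top 33 [[305.3, 207.5], [255.3, 207.8], [205.2, 207.8]]
top 35 [[305.5, 203.6], [255.3, 203.8], [205.0, 203.8]]
top 38 [[305.8, 197.6], [255.3, 197.7], [204.7, 197.8]]
line [[254.2, 164.1], [254.2, 168.1]]
tcp in mark mm [[2.2 0.4]]
222 [(160, 124), (162, 124), (164, 111), (166, 51), (168, 50), (170, 79), (172, 124), (174, 126), (176, 126), (178, 126), (180, 118), (182, 107), (184, 107), (186, 107), (188, 108), (190, 108), (192, 108), (194, 108), (196, 109), (198, 108), (200, 113), (202, 120), (204, 130), (206, 138), (208, 141), (210, 144), (212, 147), (214, 151)]
278 [(160, 139), (162, 138), (164, 122), (166, 53), (168, 54), (170, 87), (172, 137), (174, 137), (176, 138), (178, 138), (180, 120)
[... 299 characters left out ...]
38), (176, 138), (178, 138), (180, 137), (182, 115), (184, 109), (186, 109), (188, 109), (190, 108), (192, 109), (194, 109), (196, 109), (198, 109), (200, 113), (202, 125), (204, 135), (206, 144), (208, 146), (210, 148), (212, 151), (214, 153)]
row190 [(196, 57), (199, 56), (202, 57), (205, 55), (208, 130), (211, 140), (214, 147), (217, 152), (220, 151), (223, 151), (226, 152), (229, 151), (232, 152), (235, 152), (238, 152), (241, 152), (244, 152), (247, 152), (250, 153), (253, 149), (256, 152), (259, 153), (262, 153), (265, 153), (268, 153), (271, 153), (274, 154), (277, 153), (280, 154), (283, 154), (286, 153), (289, 153), (292, 151), (295, 147), (298, 98), (301, 56), (304, 56), (307, 55)]
```

Call:
carry_out(
  offset=[
    [0.0014,0,-0.014],
    [0,0,-0.01],
    [0,0,-0.003],
    [0,0,-0.002],
    [0,0,-0.001],
    [0,0,0],
    [0,0,0],
  ],
  twist=[0,0,0,0,0,0,0],
)

```text
clock: 63.42
tool_pos: [0.4301, 0.3653, 0.0543]
eef_rot: [-0.654, -0.27, 0.27, 0.654]
contact_force: [-0.3, 0.3, 0.9]
opening: 0.538
```

Call:
carry_out(
  offset=[
    [0,0,0],
    [0,0,0],
    [0,0,0],
    [0,0,0.02],
    [0,0,0.05],
    [0,0,0.06],
    [0,0,0.06],
    [0,0,0.05],
  ],
  twist=[0,0,0,0,0,0,0,0],
  grip=0.064,
)

```text
clock: 64.42
tool_pos: [0.4302, 0.3653, 0.2966]
eef_rot: [-0.653, -0.27, 0.269, 0.654]
contact_force: [1.4, 0.2, 0.6]
opening: 0.727
```

Call:
carry_out(
  offset=[
    [0.05,-0.03,0.01],
    [0.05,-0.03,0.01],
    [0.05,-0.03,0.01],
    [0,0,0],
    [0,0,0],
    [0,0,0],
  ],
  twist=[10,10,10,0,0,0],
)

```text
clock: 65.18
tool_pos: [0.5784, 0.2769, 0.3238]
eef_rot: [-0.561, -0.43, 0.431, 0.561]
contact_force: [-0.3, -1.2, -0.1]
opening: 0.727
```

```bash
cat > fin.py <<'E'
from h import *
from pr import prof
im,p=snapshot('wrist'),cam('wrist'); print(tool()[:2],p['eye'])
g=cv2.GaussianBlur(cv2.cvtColor(im,cv2.COLOR_RGB2GRAY).astype(np.float32),(0,0),.7)
# angle from all outlines (hidden parts only add a near-constant)
v,f=fit_disc(im,p,[.498,.2969,np.radians(-81.1)]); print('all marks',v[:2],np.degrees(v[2]),f)
D=np.array([.498,.2969,np.radians(-81.1)])
for n in ORD:
    i=ORD.index(n);a=D[2]+i*2*np.pi/5; m=D[:2]+.095*np.array([np.cos(a),np.sin(a)])
    w,f=fit(im,p,n,[*m,a],.04,.003); print(n,'out/tang',(rot([w[:2]-m],-a)[0]*1000).round(1),'deg',np.degrees(w[2]-a).round(1),round(f))
cv2.imwrite('pics/fin.png',ortho(im,p,.31,.69,.11,.49,.04,1.55)[...,::-1]); cv2.imwrite('pics/finraw.png',im[...,::-1])
E
python3 fin.py
```

```text
(array([0.57853451, 0.27677689, 0.32396832]), np.float64(75.00642165525984)) [0.50228816 0.29675354 0.49239271]
all marks [0.4975626 0.2968746] -81.46990018152017 120.11315155029297
pot out/tang [-1.5 -0.6] deg -3.2 -87
dish out/tang [-0.9 -2.4] deg 1.1 -108
masu out/tang [-6.8 -3.8] deg -1.0 -81
pourer out/tang [ 1.3 -1.8] deg 0.6 -90
box out/tang [-0.6 -2. ] deg -0.9 -94
```

Run:
```python
from h import *
from pr import prof
im,p=snapshot('wrist'),cam('wrist'); D=np.array([.4977,.2969,np.radians(-81.3)])
for n,hl,z,hw in(('masu',30,.09,.012),('pourer',33,.09,.006),('dish',50,.072,.012)):
    for ax,L in((0,hl),(1,dict(masu=30,pourer=24,dish=28)[n])):
        o=dict(masu=35,pourer=38 if ax==0 else 29,dish=55 if ax==0 else 33)[n]
        for sg in(-1,1):
            for zz in(.04,z):
                lo,hi=sorted((sg*(o+5),sg*(L-8))); prof(im,p,D,n,ax,lo,hi,zz,hw)
```

```text
masu rad z 0.04 -40 .. -22 [128, 128, 128, 127, 119, 99, 74, 65, 69, 81, 91, 94, 92, 91, 91, 93, 97, 109, 122]
masu rad z 0.09 -40 .. -22 [67, 67, 79, 91, 94, 92, 91, 92, 95, 105, 120, 128, 129, 129, 129, 129, 129, 129, 129]
masu rad z 0.04 22 .. 40 [129, 129, 125, 114, 102, 97, 95, 93, 92, 92, 93, 94, 96, 97, 97, 102, 114, 125, 129]
masu rad z 0.09 22 .. 40 [99, 108, 123, 133, 134, 135, 139, 145, 150, 156, 156, 156, 158, 160, 163, 165, 163, 164, 165]
masu tan z 0.04 -40 .. -22 [134, 134, 133, 125, 105, 83, 86, 108, 123, 128, 128, 128, 126, 115, 104, 109, 125, 133, 134]
masu tan z 0.09 -40 .. -22 [132, 132, 132, 132, 133, 133, 130, 115, 90, 82, 106, 123, 128, 129, 128, 123, 106, 104, 121]
masu tan z 0.04 22 .. 40 [131, 129, 118, 104, 103, 113, 131, 142, 150, 157, 163, 167, 171, 188, 199, 201, 203, 203, 203]
masu tan z 0.09 22 .. 40 [110, 121, 149, 169, 179, 186, 192, 191, 186, 196, 200, 200, 200, 199, 199, 200, 200, 200, 201]
pourer rad z 0.04 -43 .. -25 [141, 141, 141, 138, 122, 93, 74, 74, 93, 122, 137, 139, 130, 117, 110, 109, 109, 110, 111]
pourer rad z 0.09 -43 .. -25 [73, 93, 1
[... 1086 characters left out ...]
[230, 230, 223, 204, 170, 139, 122, 117, 117, 117, 117, 121, 153, 198, 222, 231, 228, 219, 203]
dish rad z 0.072 42 .. 60 [117, 123, 163, 208, 227, 230, 225, 210, 199, 199, 199, 200, 200, 199, 199, 199, 199, 198, 198]
dish tan z 0.04 -38 .. -20 [206, 206, 205, 200, 170, 125, 112, 133, 149, 154, 156, 152, 141, 133, 139, 147, 149, 150, 151]
dish tan z 0.072 -38 .. -20 [205, 205, 205, 205, 205, 203, 187, 140, 113, 132, 156, 162, 164, 158, 143, 134, 142, 149, 152]
dish tan z 0.04 20 .. 38 [142, 134, 131, 138, 147, 151, 150, 142, 122, 92, 75, 76, 91, 113, 131, 137, 137, 137, 137]
dish tan z 0.072 20 .. 38 [145, 147, 165, 168, 164, 153, 128, 95, 76, 83, 107, 135, 153, 155, 153, 152, 152, 153, 154]
```

Call:
carry_out(
  offset=[
    [-0.0096,-0.0444,0],
    [-0.0096,-0.0444,0],
    [-0.0096,-0.0444,0],
    [-0.0096,-0.0444,0],
    [-0.0096,-0.0444,0],
    [-0.0096,-0.0444,0],
    [-0.0096,-0.0444,0],
    [-0.0096,-0.0444,0],
  ],
  twist=[-9,-9,-9,-9,-9,-9,-9,-9],
  grip=0.05,
)

```text
clock: 66.28
tool_pos: [0.5027, -0.0803, 0.3243]
eef_rot: [-0.707, -0.017, 0.016, 0.707]
contact_force: [0.8, -0.2, 1.5]
opening: 0.567
```

Call:
carry_out(
  offset=[
    [-0.0096,-0.0444,-0.015],
    [-0.0096,-0.0444,-0.015],
    [-0.0096,-0.0444,-0.015],
    [-0.0096,-0.0444,-0.015],
    [-0.0096,-0.0444,-0.015],
    [-0.0096,-0.0444,-0.015],
    [-0.0096,-0.0444,0],
    [0,0,0],
  ],
  twist=[-9,-9,-9,-9,-9,-9,-8.5,0],
)

```text
clock: 67.28
tool_pos: [0.4344, -0.3941, 0.2342]
eef_rot: [0.614, -0.353, 0.354, -0.611]
contact_force: [-0.1, 0.1, 0.5]
opening: 0.564
```

Call:
carry_out(
  offset=[
    [0,0,0],
    [0,0,0],
    [0,0,0],
  ],
  twist=[0,0,0],
)

```text
clock: 67.65
tool_pos: [0.4368, -0.3895, 0.2342]
eef_rot: [-0.614, 0.351, -0.351, 0.614]
contact_force: [-0.8, -0.3, -0.6]
opening: 0.569
```

```bash
python3 fp.py 0 mallet,.48,-.363,-149.5
python3 - <<'E'
from h import *
from scipy.optimize import least_squares
ps,pt=cam('scene'),cam('top')
print('bell pin',least_squares(lambda v:np.r_[proj(ps,[v])[0]-[257,226],proj(pt,[v+[.0045,0,0]])[0]-[233,149.3]],[.65,.06,.08]).x)
im,p=snapshot('scene'),ps
v,f=fit_disc(im,p,[.496,.2952,np.radians(-81.5)]); print('disc scene',v[:2],np.degrees(v[2]),f)
D=v
for n in ORD:
    i=ORD.index(n);a=D[2]+i*2*np.pi/5; m=D[:2]+.095*np.array([np.cos(a),np.sin(a)])
    w,f=fit(im,p,n,[*m,a],.04,.003); print(n,'out/tang',(rot([w[:2]-m],-a)[0]*1000).round(1),'deg',np.degrees(w[2]-a).round(1),round(f))
a=im[150:330,200:450]; b=cv2.imread('pics/fp_wrist.png')[...,::-1]
cv2.imwrite('pics/last.png',np.hstack([cv2.resize(a,None,fx=1.8,fy=1.8),cv2.resize(b,(350,324))])[...,::-1])
E
```

```text
[ 0.4368 -0.3895  0.2342] -59.51 q7 -0.04
wrist mallet [ 0.4797 -0.3639] -149.6 -91
scene mallet [ 0.4788 -0.3649] -149.0 -75
bell pin [0.65056604 0.06262028 0.06624079]
disc scene [0.4942153  0.29479972] -81.12285259693942 112.440673828125
pot out/tang [-2.5  5.8] deg 1.4 -72
dish out/tang [5.9 3.7] deg 0.2 -104
masu out/tang [ 4.8 -4.9] deg -1.3 -100
pourer out/tang [-1. -4.] deg -1.4 -84
box out/tang [-1.2  2.7] deg 0.1 -77
```

Call:
carry_out(
  offset=[
    [-0.002,-0.0008,-0.05],
    [0,0,-0.05],
    [0,0,-0.05],
    [0,0,-0.04],
    [0,0,-0.02],
    [0,0,-0.012],
    [0,0,0],
    [0,0,0],
  ],
  twist=[0,0,0,0,0,0,0,0],
)

```text
clock: 68.8
tool_pos: [0.4346, -0.3922, 0.013]
eef_rot: [0.614, -0.351, 0.352, -0.613]
contact_force: [0.5, 0.3, -0.9]
opening: 0.571
```

Call:
carry_out(
  offset=[
    [0,0,0],
    [0,0,0],
    [0,0,0],
    [0,0,0],
    [0,0,0],
    [0,0,0],
  ],
  twist=[0,0,0,0,0,0],
  grip=0.01,
  newtons=58,
)

```text
clock: 69.55
tool_pos: [0.434, -0.3917, 0.0122]
eef_rot: [0.614, -0.352, 0.352, -0.613]
contact_force: [0.3, -0.1, 3.4]
opening: 0.214
```

Call:
carry_out(
  offset=[
    [0,0,0.01],
    [0,0,0.03],
    [0,0,0.05],
    [0,0,0.05],
    [0,0,0.03],
    [0,0,0],
    [0,0,0],
  ],
  twist=[0,0,0,0,0,0,0],
)

```text
clock: 70.42
tool_pos: [0.4334, -0.3905, 0.1809]
eef_rot: [-0.613, 0.352, -0.351, 0.614]
contact_force: [-0.7, 0.6, -2.0]
opening: 0.212
```

Run:
```python
from h import *
print(tool()[:2])
im,p=snapshot('scene'),cam('scene')
# mat: cork circle at z=.001, try fit by colour step on a 45 mm ring
import h
P=circ*.045; 
def f(v,p,im):
    g=cv2.GaussianBlur(im.astype(np.float32),(0,0),.8);I=[]
    for d in(1.06,.94):
        q=proj(p,np.c_[P*d+v,np.full(len(P),.001)]).astype(np.float32);I.append(cv2.remap(g,q[None,:,0],q[None,:,1],1)[0])
    return -float(np.abs(I[0]-I[1]).sum(1).mean())
for c in('wrist','scene','top'):
    im,p=snapshot(c),cam(c)
    G=[(f(np.array([x,y]),p,im),x,y) for x in np.arange(.46,.5,.001) for y in np.arange(-.385,-.34,.001)]; print(c,min(G))
z=tool()[0][2]-.012
im,p=snapshot('wrist'),cam('wrist'); w,s=fit(im,p,'mallet',[.4797,-.364,np.radians(-149.6)],z,.006); print('held',w[:2],np.degrees(w[2]),s)
```

```text
(array([ 0.43337706, -0.39050458,  0.18087284]), np.float64(-59.623411941286335))
wrist (-49.000877380371094, np.float64(0.47700000000000004), np.float64(-0.355))
scene (-38.50002670288086, np.float64(0.48000000000000004), np.float64(-0.363))
top (-41.10760498046875, np.float64(0.48500000000000004), np.float64(-0.36))
held [ 0.48090144 -0.36291822] -149.58993277154084 -80.91358184814453
```

Call:
carry_out(
  offset=[
    [0.0172,0.0427,0],
    [0.0172,0.0427,0],
    [0.0172,0.0427,0],
    [0.0172,0.0427,0],
    [0.0172,0.0427,0],
    [0.0172,0.0427,0],
    [0.0172,0.0427,0],
    [0.0172,0.0427,0],
  ],
  twist=[0,0,0,0,0,0,0,0],
)

```text
clock: 71.68
tool_pos: [0.5718, -0.0485, 0.1815]
eef_rot: [0.614, -0.352, 0.351, -0.613]
contact_force: [0.8, -0.2, -1.4]
opening: 0.213
```

Call:
carry_out(
  offset=[
    [0.0172,0.0427,0],
    [0.0172,0.0427,0],
    [0,0,-0.03],
    [0,0,-0.03],
    [0,0,-0.01],
    [0,0,0],
    [0,0,0],
    [0,0,0],
  ],
  twist=[0,0,0,0,0,0,0,0],
)

```text
clock: 72.68
tool_pos: [0.6068, 0.0353, 0.1131]
eef_rot: [-0.613, 0.351, -0.352, 0.614]
contact_force: [0.6, -0.1, -1.5]
opening: 0.215
```

Run:
```python
from h import *
print(tool()[:2],get_state()['contact_force'])
s,w=snapshot('scene'),snapshot('wrist')
cv2.imwrite('pics/last.png',np.hstack([cv2.resize(s[140:300,190:400],None,fx=2.2,fy=2.2),cv2.resize(w[:,100:],(322,300)).copy() if 0 else cv2.resize(w,(330,352))])[...,::-1])
```

```text
(array([0.60680022, 0.03529361, 0.11313132]), np.float64(-59.649236471465336)) [ 0.59811915 -0.14439625 -1.51764402]
```

View pics/last.png

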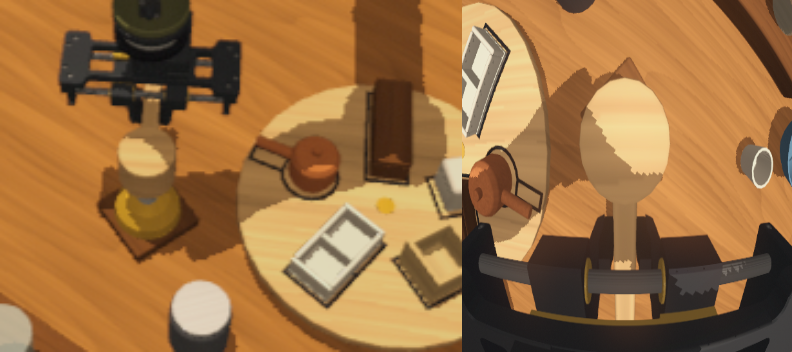

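Call:
carry_out(
  offset=[
    [0,0,-0.01],
    [0,0,-0.01],
    [0,0,-0.005],
    [0,0,-0.004],
    [0,0,-0.002],
    [0,0,0],
    [0,0,0],
  ],
  twist=[0,0,0,0,0,0,0],
)

```text
clock: 73.65
tool_pos: [0.6057, 0.0352, 0.0812]
eef_rot: [0.614, -0.352, 0.352, -0.613]
contact_force: [-2.9, -0.8, 2.6]
opening: 0.213
```

Call:
carry_out(
  offset=[
    [0,0,-0.002],
    [0,0,-0.002],
    [0,0,0],
    [0,0,0],
  ],
  twist=[0,0,0,0],
)

```text
clock: 74.15
tool_pos: [0.6052, 0.0346, 0.0778]
eef_rot: [0.614, -0.352, 0.352, -0.613]
contact_force: [-6.4, -1.7, 10.6]
opening: 0.211
```

Call:
carry_out(
  offset=[
    [0,0,-0.001],
    [0,0,0],
    [0,0,0.01],
    [0,0,0.03],
    [0,0,0.05],
    [0,0,0.02],
    [0,0,0],
  ],
  twist=[0,0,0,0,0,0,0],
)

```text
clock: 75.03
tool_pos: [0.6078, 0.0358, 0.1874]
eef_rot: [-0.613, 0.35, -0.353, 0.614]
contact_force: [-0.3, -0.6, -2.7]
opening: 0.213
```

Call:
carry_out(
  offset=[
    [-0.0172,-0.0425,0],
    [-0.0172,-0.0425,0],
    [-0.0172,-0.0425,0],
    [-0.0172,-0.0425,0],
    [-0.0172,-0.0425,0],
    [-0.0172,-0.0425,0],
    [-0.0172,-0.0425,0],
    [-0.0172,-0.0425,0],
  ],
  twist=[0,0,0,0,0,0,0,0],
)

```text
clock: 76.03
tool_pos: [0.4677, -0.3052, 0.1844]
eef_rot: [-0.614, 0.352, -0.351, 0.614]
contact_force: [0.5, 0.1, -2.8]
opening: 0.21
```

Call:
carry_out(
  offset=[
    [-0.0172,-0.0425,0],
    [-0.0172,-0.0425,0],
    [0,0,-0.04],
    [0,0,-0.04],
    [0,0,-0.02],
    [0,0,0],
    [0,0,0],
    [0,0,0],
  ],
  twist=[0,0,0,0,0,0,0,0],
)

```text
clock: 77.03
tool_pos: [0.4346, -0.3901, 0.0869]
eef_rot: [0.614, -0.351, 0.352, -0.613]
contact_force: [0.5, 0.4, -2.0]
opening: 0.214
```

Run:
```python
from h import *
t0=tool()[0]; print(t0,tool()[1]); z=t0[2]-.012
for c in('wrist','scene'):
    im,p=snapshot(c),cam(c); w,s=fit(im,p,'mallet',[t0[0]+.0455,t0[1]+.027,np.radians(-149.6)],z,.006); print(c,w[:2].round(4),np.degrees(w[2]).round(1),round(s))
```

```text
[ 0.43459183 -0.39007141  0.08691131] -59.63820590889049
wrist [ 0.4818 -0.3617] -149.6 -85
scene [ 0.4804 -0.362 ] -130.1 -72
```

Call:
carry_out(
  offset=[
    [-0.0005,-0.0005,-0.03],
    [0,0,-0.025],
    [0,0,-0.012],
    [0,0,-0.005],
    [0,0,-0.002],
    [0,0,-0.001],
    [0,0,0],
    [0,0,0],
  ],
  twist=[0,0,0,0,0,0,0,0],
)

```text
clock: 78.12
tool_pos: [0.4334, -0.3908, 0.012]
eef_rot: [0.614, -0.351, 0.352, -0.613]
contact_force: [-2.3, 0.8, 6.3]
opening: 0.214
```

Call:
carry_out(
  offset=[
    [0,0,0],
    [0,0,0],
    [0,0,0],
    [0,0,0],
    [0,0,0.02],
    [0,0,0.05],
    [0,0,0.06],
    [0,0,0.06],
  ],
  twist=[0,0,0,0,0,0,0,0],
  grip=0.045,
  newtons=20,
)

```text
clock: 79.12
tool_pos: [0.4333, -0.3899, 0.2042]
eef_rot: [0.613, -0.351, 0.352, -0.613]
contact_force: [1.1, -0.6, 0.0]
opening: 0.509
```

Call:
carry_out(
  offset=[
    [-0.01,-0.01,0.04],
    [-0.01,-0.01,0.04],
    [0,0,0],
    [0,0,0],
    [0,0,0],
    [0,0,0],
  ],
  twist=[0,0,0,0,0,0],
)

```text
clock: 79.88
tool_pos: [0.4135, -0.4093, 0.28]
eef_rot: [-0.613, 0.352, -0.351, 0.614]
contact_force: [0.1, -0.6, 0.3]
opening: 0.509
```

Run:
```python
from h import *
print(tool()[:2])
P=circ*.045
for c in('wrist','scene'):
    im,p=snapshot(c),cam(c); w,s=fit(im,p,'mallet',[.48,-.3625,np.radians(-149.6)],.001,.006); print(c,w[:2].round(4),np.degrees(w[2]).round(1),round(s))
    g=cv2.GaussianBlur(im.astype(np.float32),(0,0),.8); best=[]
    for x in np.arange(.47,.492,.001):
        for y in np.arange(-.375,-.35,.001):
            I=[cv2.remap(g,*[q[None,:,k].astype(np.float32) for k in(0,1)],1)[0] for q in(proj(p,np.c_[P*d+[x,y],np.full(len(P),.001)]) for d in(1.05,.95))]
            best.append((-np.abs(I[0]-I[1]).sum(1).mean(),x.round(3),y.round(3)))
    print('mat',min(best))
im,p=snapshot('scene'),cam('scene'); v,f=fit_disc(im,p,[.4955,.2952,np.radians(-81.5)]); print('disc scene',v[:2],np.degrees(v[2]))
i0=cv2.imread('pics/scene0.png')[...,::-1].copy(); v,f=fit_disc(i0,p,[.4955,.2952,np.radians(-81.5)]); print('disc scene at start',v[:2],np.degrees(v[2]))
for n in ORD:
    i=ORD.index(n);a=np.radians(-81.3)+i*2*np.pi/5; m=np.array([.4961,.2952])+.095*np.array([np.cos(a),np.sin(a)])
    w,f=fit(im,p,n,[*m,a],.04,.003); print(n,'dx,dy mm',((w[:2]-m)*1000).round(1),'deg',np.degrees(w[2]-a).round(1),round(f))
b=np.abs(im.astype(int)-i0).sum(2)
print('diff teacup/sake/canister',[int(b[y-12:y+12,x-12:x+12].mean()) for x,y in((218,120),(177,215),(281,287))])
```

```text
(array([ 0.41346989, -0.40927837,  0.28004448]), np.float64(-59.606114851452816))
wrist [ 0.4884 -0.3593] -150.1 -84
mat (np.float32(-68.48627), np.float64(0.482), np.float64(-0.362))
scene [ 0.48   -0.3629] -149.0 -78
mat (np.float32(-34.66331), np.float64(0.479), np.float64(-0.364))
disc scene [0.49424649 0.29482397] -81.0280933028827
disc scene at start [0.49602293 0.29546164] -81.76597943137696
pot dx,dy mm [3.4 2.8] deg 2.0 -73
dish dx,dy mm [4.6 2.6] deg 0.3 -103
masu dx,dy mm [4.4 1.7] deg -1.1 -100
pourer dx,dy mm [1.4 1.7] deg -1.2 -84
box dx,dy mm [ 0.7 -2.5] deg 0.2 -77
diff teacup/sake/canister [42, 1, 1]
```

Run:
```python
from h import *
for n,(x,y) in(('scene',(218,120)),('top',(359,254))):
    a=cv2.imread(f'pics/{n}0.png',0); b=cv2.cvtColor(snapshot(n),cv2.COLOR_RGB2GRAY)
    r_=cv2.matchTemplate(b[y-40:y+40,x-40:x+40],a[y-20:y+20,x-20:x+20],cv2.TM_CCOEFF_NORMED); _,m,_,l=cv2.minMaxLoc(r_); print(n,round(m,3),'shift px',l[0]-20,l[1]-20)
print(get_state()['contact_force']); job.finish_job()
```

```text
scene 0.663 shift px 0 0
top 0.448 shift px 0 0
[ 0.20645441  0.43702673 -0.47392968]
the job is handed in; nothing more can be done
```

I set all five pieces on their outlines, with the pot's handle and the pourer's spout outwards. I then struck the bell, stood the mallet back on its mat and handed the job in at about 80 s. I have no verdict.

- **Repositioning:** The box was knocked about 3 cm off its mark during the run, so I put it back. I also nudged the pot about 4 mm inwards after its first placing.
- **Pieces:** The last overhead wrist view put every piece within about 2 mm of its mark centre. An automatic edge fit on the cup read 6.8 mm off. I took that as a false lock on its inner walls, because its edge profiles showed it centred to about 1 mm. The last scene-camera fit disagrees: it shows the pieces 2–5 mm off, mostly in the same direction. I trusted the overhead view, so the fit inside the outlines is not confirmed by both cameras.
- **Turntable:** It has turned about 0.5–0.8° from its starting angle. I left that uncorrected.
- **Bell:** The press ended at about 12 N with the tool 14 mm below first contact. The pin needs 5.6 N and 12 mm to go fully down, so it should have bottomed. The pin itself was not read.
- **Mallet:** The scene camera puts it about 1 mm from the mat's centre. The final wrist fit, with the gripper partly in the way, read about 7 mm off. The arm's release position agrees with the smaller figure.
- **Bystanders:** The sake cup and canister look unchanged. The tea cup showed no shift in either camera, but the image matches were weak (0.66 and 0.45), which I put down to the arm's shadow.

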